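# Lay out a bore-gauge kit on its soak blocks

## Robot

A 6-joint arm with a two-finger parallel gripper is mounted at the origin on a cart in front of the work surface, level with it; the furniture and walls round the work are solid. World frame = base frame: x ahead of the robot, y to its left, z up, the work surface at z = 0. Lengths are in m, angles in rad, forces in N, time in s.
With the tool pointing down it reaches from about 0.35 to 0.95 m from the base axis. Payload 17.4 kg.
Tool frame: the origin (TCP) lies midway between the tips of the shut fingers; the grasp point (between the pads) lies 19 mm behind it; z points along the fingers, x is the direction in which the jaws open and shut, and the axes are right-handed (so a half turn about z gives the same grasp; the last joint's range is limited). The gripper opens to 93 mm and grips with 3 to 60 N. Pads are 15 mm wide; open, the fingers measure 128 mm over their backs; the gripper's body (75 mm by 188 mm) begins 65 mm behind the grasp point.
Start: joints at [1.269, 0.116, 1.442, -0, 1.584, -0.038], TCP at [0.176, 0.652, 0.219] pointing down, gripper open.
Joint ranges: [-2.83, 2.83], [-0.83, 2.19], [0.07, 2.5], [-1.14, 4.28], [0.01, 3], [-2.97, 2.97]. Speed limits (rad/s): [1.89, 1.89, 2.22, 3.14, 3.14, 3.14].

## Interface

Orientations are given as a 3x3 rotation matrix whose columns are the frame's x, y, z axes.
In Python, from plant import * gives the robot as it stands.
- The arm moves only by the tool jog_arm, never from a script. Its arguments are lists of equal length, an entry for each row: "delta_rot": the turn, a rotation vector about the tool's x, y, z in rad, a list of three; "xyz": the shift along the tool's x, y, z in mm, a list of three; "hand": the gripper command: -1 is shut, 1 is fully open, values between are in proportion. In form: {"delta_rot": [[wx, wy, wz], ...], "xyz": [[x, y, z], ...], "hand": [hand, ...]}. A call has 1 to 8 rows; each row is the pose to reach, as a shift and turn from the pose commanded when the call began, along the tool's axes at that moment; what a row does not reach only later rows make up. A row lasts 1/10 s, in which the tool goes at most 50 mm and 8.59 degrees, less where a joint would pass 70% of its speed; a pose out of reach is approached as far as the arm can. A call with a gripper value outside its range is refused whole. The fingers move at their own pace and stop on an object; "squeeze" is the grip in N (left out, the last holds). Time passes only in rows, so rows that repeat a pose let the fingers close. It gives the time, the measured TCP pose, the force and the opening at its end, in the units of the state.
- sense(): the state, without advancing time (a new reading comes with each control period).
- grab_frame(name): name is "scene" or "top" or "wrist"; returns a dict with "image" (400x640x3 uint8, blue, green, red), "vfov" (degrees; the focal length in pixels is half the picture's height over the tangent of half this angle, whatever the lens; pixels are square), "cx", "cy" (the principal point, pixels), "T" (4x4, takes a point from camera to world coordinates). Camera axes: x right, y down, z forward; pixel columns grow to the right and rows downward; lengths in m; the calibration is good to about 2 mm. A picture is of the moment at which its call begins. There is no depth.
- close_job(): hands the job in, once; it reports no verdict.
The state is a dict: "time": time; "joint_pos": joint angles; "dq": joint speeds; "joint_efforts": joint torques, N m; "ee_pos": TCP position; "eef_rot": TCP orientation; "wrist_force": force on the tool from outside, world axes, zero at the start; "ft_torque": the same for the moment, N m; "opening": finger opening in m.
Only numpy, scipy, OpenCV 4.12 (cv2) and the standard library are available. Lean on these libraries where they do the work, as an engineer would, in place of code of your own. Each camera call takes 0.05 s, during which the arm holds its last target.

## Task

Lay the bore-gauge kit out on its aluminium soak blocks, so that it comes to room temperature before calibration: seat one V-block in each pocket of the long block, lay the steel rod centrally across both V-grooves, and put the large and the small setting ring each flat in the round recess of its own size. These are precision parts, so set them down rather than dropping them, and leave the feeler gauge pack and the vial where they stand.

Things in the scene. Friction and masses are not known exactly. Their poses are not given: they have to be found in the camera images.
- v_block_a_center (a point): hardened steel V-block, loose, light grey, 44 x 36 x 34 mm high, 0.24 kg, standing on the worktop with its V-groove up. Point at its centre, 17 mm above its underside. Its x runs along the groove (44 mm), y across it (36 mm between the flat flanks, the place to grip), z up. The groove is a 90 degree V
- v_block_b_center (a point): second V-block of the matched pair, exactly like v_block_a (either may go into either pocket); point and axes likewise
- rod_center (a point): extension rod of the kit, loose: plain steel cylinder 144 mm long, 20 mm diameter, 0.33 kg, lying on the worktop. Point at its centre (half-way along, 10 mm above the worktop); its y runs along the rod
- ring_large_center (a point): large setting ring, loose: flat steel ring with a black knurled rim, 52 mm outside diameter, 12 mm high, 0.16 kg, lying flat on the worktop. Point at its centre, 6 mm above its underside; z up along its axis
- ring_small_center (a point): small setting ring, loose: like the large one but 34 mm outside diameter, 12 mm high, 0.07 kg. Point at its centre, 6 mm above its underside; z up along its axis
- v_base: long aluminium soak block, fixed, 66 x 166 x 12 mm high. Origin: centre of underside; y along its length. Two dark-floored pockets, centred at y = +48 and -48 mm, 6 mm deep (floor at z = 6 mm), sides sloping in from 50 (x) by 58 mm (y) to 42 by 50 mm: V-blocks fit only with their groove along y, and stand 52 mm apart. A rod resting in both grooves has its centre at z = 42 mm
- nest_large: square aluminium soak block for the large ring, fixed, 86 x 86 x 12 mm high, with a dark-floored round recess in its middle, 4 mm deep, sloping in from 66 mm across at the mouth to 60 mm at the floor. Origin at the centre of its underside, z up; the recess floor lies 8 mm above it
- nest_small: square aluminium soak block for the small ring, fixed, 68 x 68 x 12 mm high, with a dark-floored round recess in its middle, 4 mm deep, sloping in from 48 mm across at the mouth to 42 mm at the floor. Origin at the centre of its underside, z up; the recess floor lies 8 mm above it
- feeler_gauge: bystander: closed steel feeler gauge pack lying flat, 13 x 93 x 13 mm, loose; origin at the centre of its underside, y along its length
- vial: bystander: small amber screw-top vial with a black cap standing upright, 24 mm diameter, 54 mm high, loose; origin at the centre of its underside
Mind the look-alikes: they are no part of the job. What is shaped like the part that bears v_block_a_center but purple is not meant.

How it is judged:
By the outcome, as a careful person would: the job done as asked, in the order asked, and still so for the second after the job is handed in, with the robot touching nothing.
It also fails if it takes over 112 s, if anything falls off the work surface, if the arm or the gripper's body presses on something with over 40 N, if the wrist force passes 120 N, or if a joint passes its speed limit or range.

## Working session

There is one attempt and no reset: what is moved stays moved. The work goes in short steps, Python scripts to look and compute and a tool call to move; the robot and the scene stay as the last step left them, time stands still between calls to the robot, and variables do not carry over. Pictures are saved under pics/ and viewed, and the job is handed in when it is done.

Besides the shell and the picture viewer there is one more tool, called after "Emit:" by a JSON object that holds its "method" and its "body", one argument or row to a line. jog_arm: Moves the arm, as the interface text tells. Its arguments: {"type":"object","properties":{"delta_rot":{"type":"array","items":{"type":"array","items":{"type":"number"}}},"xyz":{"type":"array","items":{"type":"array","items":{"type":"number"}}},"hand":{"type":"array","items":{"type":"number"}},"squeeze":{"type":"number"}},"required":["delta_rot","xyz","hand"]}

```bash
ls; mkdir -p pics; python3 - <<'E'
from plant import *
import cv2,numpy as np
for n in ["scene","top"]:
    f=grab_frame(n); cv2.imwrite(f"pics/{n}0.png",f["image"]); print(n,f["vfov"],f["cx"],f["cy"]); print(np.round(f["T"],4).tolist())
s=sense(); print(s)
E
```

```text
pics
scene 50.025322537787005 321.0969105406753 200.27243020328132
[[0.8563, -0.2141, 0.47, -0.009], [-0.5163, -0.3722, 0.7713, -1.0855], [0.0098, -0.9031, -0.4292, 0.5476], [0.0, 0.0, 0.0, 1.0]]
top 43.07886089770101 321.9277747099768 202.06651994836233
[[0.0305, -0.9784, 0.2043, 0.2092], [-0.9995, -0.0289, 0.0107, -0.1882], [-0.0045, -0.2045, -0.9789, 1.4976], [0.0, 0.0, 0.0, 1.0]]
{'time': 0.1, 'joint_pos': array([ 1.26920044e+00,  1.16441981e-01,  1.44218106e+00, -3.87389537e-05,
        1.58397279e+00, -3.77805670e-02]), 'dq': array([ 1.15131554e-03, -6.99410098e-05, -1.05457862e-03, -3.10344720e-04,
       -2.81520003e-03, -1.33065882e-03]), 'joint_efforts': array([ 1.47708954e-03, -7.22890234e+01, -6.23865938e+01,  7.82741862e-02,
        2.30169401e-02, -2.34431167e-05]), 'ee_pos': array([0.17597381, 0.6514826 , 0.21798713]), 'eef_rot': array([[ 2.60766098e-01,  9.65401975e-01, -2.61000894e-04],
       [ 9.65401489e-01, -2.60766228e-01, -9.69403312e-04],
       [-1.00392409e-03,  8.16867411e-07, -9.99999496e-01]]), 'wrist_force': array([-0.7843252 , -0.59059586, -0.46206139]), 'ft_torque': array([0.02038225, 0.00233895, 0.01146149]), 'opening': 0.09266417994522068}
```

View pics/scene0.png

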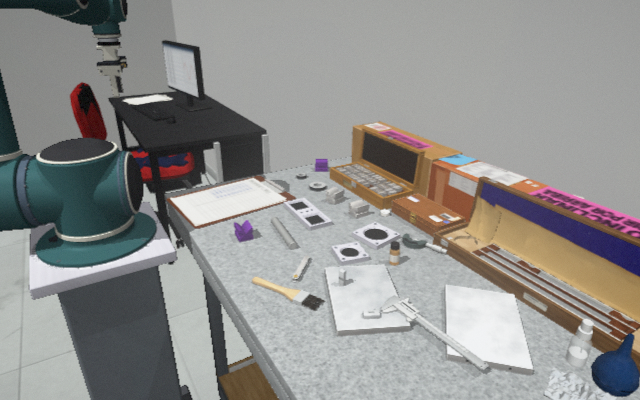

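View pics/top0.png

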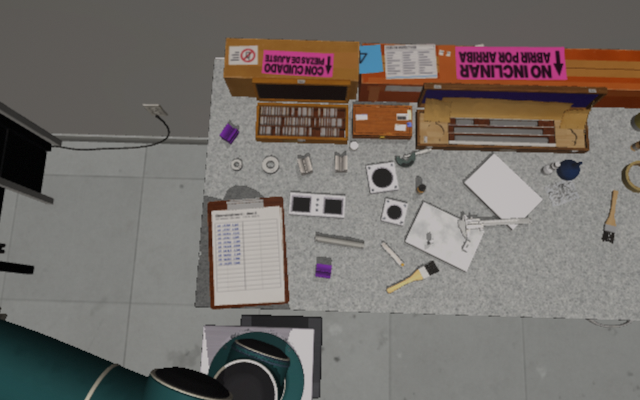

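The top view shows the small ring near (237,164), the large ring (270,164), grey V-blocks (305,164) and (340,161), the long block (318,204), and the rod (340,240). The nests are at (382,177) and (395,211), the vial at (421,188) and the feeler pack at (391,253). The purple V-blocks at (229,131) and (323,270) are the look-alikes. I'll confirm this in an enlarged crop.

```bash
cat > h.py <<'E'
import numpy as np,cv2
def ray(f,u,v,z):
    F=200/np.tan(np.radians(f["vfov"]/2)); T=np.array(f["T"])
    d=T[:3,:3]@np.array([(u-f["cx"])/F,(v-f["cy"])/F,1]); o=T[:3,3]
    return o+d*(z-o[2])/d[2]
def proj(f,p):
    F=200/np.tan(np.radians(f["vfov"]/2)); T=np.array(f["T"])
    c=T[:3,:3].T@(np.array(p)-T[:3,3]); return np.array([f["cx"]+F*c[0]/c[2],f["cy"]+F*c[1]/c[2]])
E
python3 - <<'E'
from h import *
im=cv2.imread("pics/top0.png")
cv2.imwrite("pics/crop0.png",cv2.resize(im[140:280,225:425],None,fx=4,fy=4,interpolation=cv2.INTER_CUBIC))
E
```

```text
(no output)
```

View pics/crop0.png

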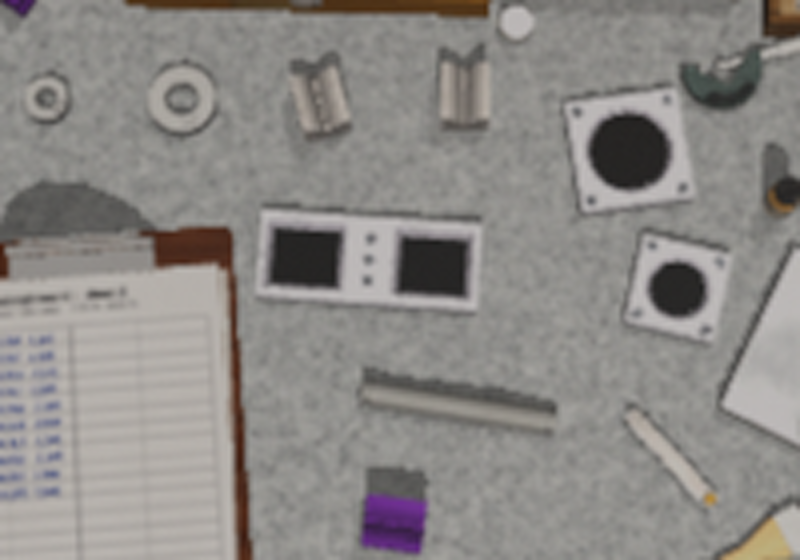

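The crop confirms it: two light-grey V-blocks at crop (320,97) and (465,92), plus the rings, nests and rod. The purple block at (393,520) isn't meant. Next I'll compute coarse positions.

```bash
python3 - <<'E'
from plant import *
from h import *
f=grab_frame("top")
c={"rsm":(47,98,.012),"rlg":(182,98,.012),"va":(321,98,.025),"vb":(465,92,.025),"base":(370,260,.012),"pk1":(307,259,.012),"pk2":(434,267,.012),"nl":(629,150,.012),"ns":(679,288,.012),"rod1":(363,392,.01),"rod2":(554,422,.01),"fee":(672,456,.013),"vial":(785,192,.054)}
for k,(x,y,z) in c.items(): print(k,np.round(ray(f,225+x/4,140+y/4,z),4))
g=grab_frame("wrist"); print(g["vfov"],g["cx"],g["cy"]); s=sense()
R=s["eef_rot"]; print("cam in tool",np.round(R.T@(g["T"][:3,3]-s["ee_pos"]),4),np.round(R.T@g["T"][:3,:3],3)); print(s["time"])
E
```

```text
rsm [0.6283 0.0908 0.012 ]
rlg [ 0.6313 -0.012   0.012 ]
va [ 0.6307 -0.1184  0.025 ]
vb [ 0.6385 -0.2268  0.025 ]
base [ 0.5098 -0.1591  0.012 ]
pk1 [ 0.5092 -0.1119  0.012 ]
pk2 [ 0.5059 -0.207   0.012 ]
nl [ 0.6004 -0.3521  0.012 ]
ns [ 0.4953 -0.3899  0.012 ]
rod1 [ 0.4106 -0.1571  0.01  ]
rod2 [ 0.3926 -0.2984  0.01  ]
fee [ 0.3698 -0.3848  0.013 ]
vial [ 0.561  -0.4616  0.054 ]
63.994597638878325 323.001015098289 196.82166307495723
cam in tool [ 0.0008 -0.0811 -0.1656] [[ 1.     0.001 -0.001]
 [-0.     0.958  0.288]
 [ 0.001 -0.288  0.958]]
0.2
```

Emit:
{"method": "jog_arm", "body": {
  "delta_rot": [
    [0, 0, -0.263],
    [0, 0, -0.263],
    [0, 0, -0.263],
    [0, 0, -0.263],
    [0, 0, -0.263],
    [0, 0, -0.263],
    [0, 0, -0.263],
    [0, 0, -0.263]
  ],
  "xyz": [
    [-689, 522, 0],
    [-689, 522, 0],
    [-689, 522, 0],
    [-689, 522, 0],
    [-689, 522, 0],
    [-689, 522, 0],
    [-689, 522, 0],
    [-689, 522, 0]
  ],
  "hand": [1, 1, 1, 1, 1, 1, 1, 1]
}}

```text
time: 1.0
ee_pos: [0.3262, 0.279, 0.2187]
eef_rot: [[0.0, 1.0, 0.0], [1.0, -0.0, 0.0], [0.0, 0.0, -1.0]]
wrist_force: [1.2, 1.0, 0.3]
opening: 0.0928
```

Emit:
{"method": "jog_arm", "body": {
  "delta_rot": [
    [0, 0, 0],
    [0, 0, 0],
    [0, 0, 0],
    [0, 0, 0],
    [0, 0, 0],
    [0, 0, 0],
    [0, 0, 0],
    [0, 0, 0]
  ],
  "xyz": [
    [-419, 174, 0],
    [-419, 174, 0],
    [-419, 174, 0],
    [-419, 174, 0],
    [-419, 174, 0],
    [-419, 174, 0],
    [-419, 174, 0],
    [-419, 174, 0]
  ],
  "hand": [1, 1, 1, 1, 1, 1, 1, 1]
}}

```text
time: 1.8
ee_pos: [0.4795, -0.091, 0.2188]
eef_rot: [[0.001, 1.0, 0.001], [1.0, -0.001, -0.0], [-0.0, 0.001, -1.0]]
wrist_force: [0.5, 1.0, 1.1]
opening: 0.0928
```

Emit:
{"method": "jog_arm", "body": {
  "delta_rot": [
    [0, 0, 0],
    [0, 0, 0],
    [0, 0, 0]
  ],
  "xyz": [
    [0, 0, 0],
    [0, 0, 0],
    [0, 0, 0]
  ],
  "hand": [1, 1, 1]
}}

```text
time: 2.1
ee_pos: [0.4789, -0.0879, 0.2186]
eef_rot: [[0.0, 1.0, -0.0], [1.0, -0.0, 0.0], [0.0, -0.0, -1.0]]
wrist_force: [0.3, -0.2, 0.2]
opening: 0.0931
```

```bash
python3 - <<'E'
from plant import *
from h import *
import pickle
f=grab_frame("wrist"); pickle.dump(f,open("w1.pkl","wb")); cv2.imwrite("pics/w1.png",f["image"]); s=sense(); print(s["ee_pos"],s["time"],f["T"][:3,3])
E
```

```text
[ 0.47895727 -0.08762785  0.21875351] 2.15 [ 0.39807856 -0.08695513  0.38431822]
```

View pics/w1.png

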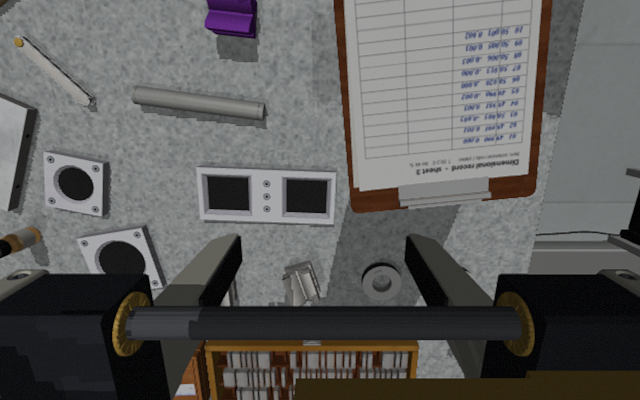

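```bash
cat >> h.py <<'E'
def rect(f,x0,x1,y0,y1,z,s=2000):
    # rectified plan view: column = (y1-y)*s , row=(x1-x)*s  (up=+x, left=+y)
    W=int((y1-y0)*s);H=int((x1-x0)*s)
    w=[(x1,y1),(x1,y0),(x0,y0),(x0,y1)]
    src=np.float32([proj(f,(a,b,z)) for a,b in w]); dst=np.float32([(0,0),(W,0),(W,H),(0,H)])
    return cv2.warpPerspective(f["image"],cv2.getPerspectiveTransform(src,dst),(W,H),flags=cv2.INTER_CUBIC)
def dark(f,x0,x1,y0,y1,z,s=2000,th=60,amin=300):
    r=rect(f,x0,x1,y0,y1,z,s); m=(r.max(2)<th).astype(np.uint8)
    cs,_=cv2.findContours(m,cv2.RETR_EXTERNAL,cv2.CHAIN_APPROX_NONE); out=[]
    for c in cs:
        if cv2.contourArea(c)*(1000/s)**2>amin:
            (a,b),(w,h),t=cv2.minAreaRect(c); out.append((round(x1-b/s,4),round(y1-a/s,4),round(w/s*1e3,1),round(h/s*1e3,1),round(t,1)))
    return out
E
python3 - <<'E'
from h import *
import pickle
f=pickle.load(open("w1.pkl","rb"))
print("pockets",dark(f,.44,.57,-.26,-.06,.006))
print("nestS",dark(f,.44,.55,-.43,-.33,.008))
print("nestL",dark(f,.55,.67,-.42,-.28,.008))
r=rect(f,.36,.58,-.32,-.05,.012,2500); cv2.imwrite("pics/r1.png",r)
E
```

```text
pockets [(0.5073, -0.2039, 49.7, 41.9, 2.2), (0.511, -0.108, 49.3, 41.9, 2.0)]
nestS [(0.4948, -0.3873, 40.5, 40.5, 90.0), (0.5019, -0.3517, 7.7, 69.0, 11.6)]
nestL [(0.5925, -0.3061, 85.5, 6.4, 80.2), (0.6203, -0.3495, 99.5, 139.0, 90.0)]
```

View pics/r1.png

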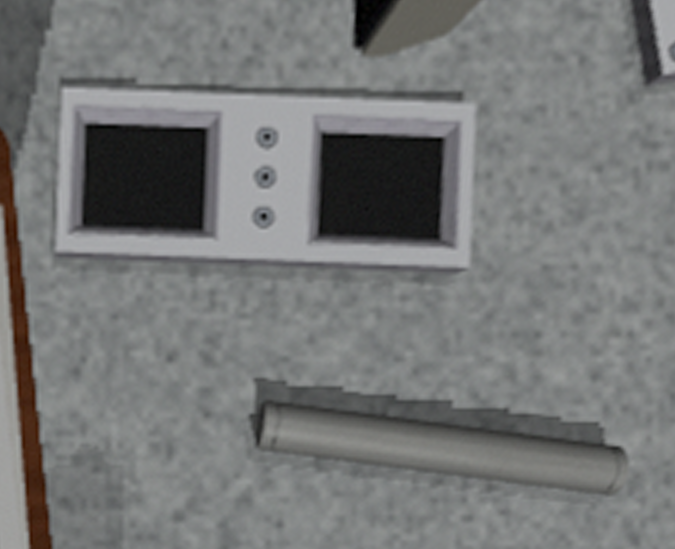

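Emit:
{"method": "jog_arm", "body": {
  "delta_rot": [
    [0, 0, 0],
    [0, 0, 0],
    [0, 0, 0],
    [0, 0, 0],
    [0, 0, 0],
    [0, 0, 0]
  ],
  "xyz": [
    [-40, -60, 0],
    [-82, -109, 0],
    [-82, -109, 0],
    [-82, -109, 0],
    [-82, -109, 0],
    [-82, -109, 0]
  ],
  "hand": [1, 1, 1, 1, 1, 1]
}}

```text
time: 2.75
ee_pos: [0.3707, -0.1696, 0.2188]
eef_rot: [[-0.001, 1.0, 0.001], [1.0, 0.001, 0.0], [0.0, 0.001, -1.0]]
wrist_force: [-1.0, 0.6, -0.1]
opening: 0.0928
```

```bash
python3 - <<'E'
from plant import *
from h import *
import pickle
f=grab_frame("wrist"); pickle.dump(f,open("w2.pkl","wb")); s=sense(); print(s["ee_pos"],s["time"],f["T"][:3,3])
print("pockets",dark(f,.44,.57,-.26,-.06,.006))
print("nestS",dark(f,.44,.55,-.43,-.33,.008))
print("nestL",dark(f,.55,.67,-.42,-.28,.008))
cv2.imwrite("pics/w2.png",f["image"])
r=rect(f,.56,.70,-.28,.12,.034,2000); cv2.imwrite("pics/r2.png",r)
E
```

```text
[ 0.37079256 -0.16963848  0.21865969] 2.8 [ 0.28974221 -0.16874124  0.3844279 ]
pockets [(0.5079, -0.2038, 49.4, 42.5, 2.2), (0.5114, -0.1077, 50.4, 43.1, 2.1), (0.5647, -0.1598, 10.5, 199.5, 90.0)]
nestS [(0.5133, -0.4033, 46.1, 89.7, 34.5), (0.537, -0.3638, 26.0, 67.5, 90.0)]
nestL [(0.5638, -0.3495, 26.5, 139.0, 90.0), (0.6375, -0.3495, 65.0, 139.0, 90.0)]
```

View pics/w2.png

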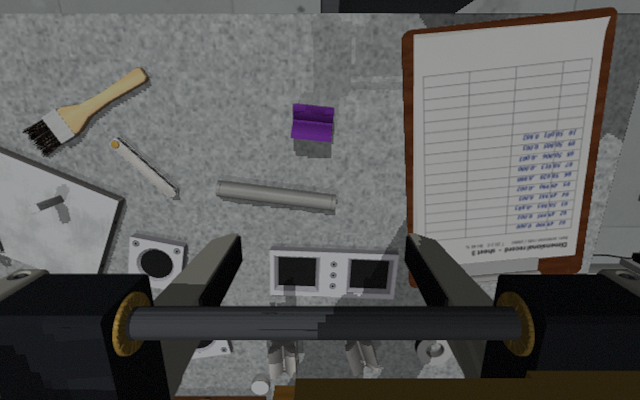

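View pics/r2.png

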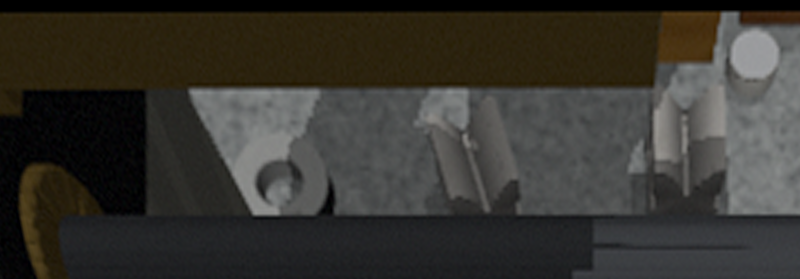

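Emit:
{"method": "jog_arm", "body": {
  "delta_rot": [
    [0, 0, 0],
    [0, 0, 0],
    [0, 0, 0],
    [0, 0, 0],
    [0, 0, 0],
    [0, 0, 0],
    [0, 0, 0],
    [0, 0, 0]
  ],
  "xyz": [
    [0, 50, 0],
    [0, 100, 0],
    [0, 150, 0],
    [0, 200, 0],
    [0, 240, 0],
    [0, 240, 0],
    [0, 240, 0],
    [0, 240, 0]
  ],
  "hand": [1, 1, 1, 1, 1, 1, 1, 1]
}}

```text
time: 3.6
ee_pos: [0.6098, -0.17, 0.2186]
eef_rot: [[-0.0, 1.0, -0.0], [1.0, 0.0, 0.0], [0.0, -0.0, -1.0]]
wrist_force: [0.4, 0.8, 0.8]
opening: 0.0927
```

```bash
python3 - <<'E'
from plant import *
from h import *
import pickle
f=grab_frame("wrist"); pickle.dump(f,open("w3.pkl","wb")); s=sense(); print(s["ee_pos"],s["time"],f["T"][:3,3])
print("pockets",dark(f,.44,.57,-.26,-.06,.006))
print("nestS",dark(f,.44,.55,-.43,-.33,.008))
print("nestL",dark(f,.54,.65,-.41,-.29,.008))
cv2.imwrite("pics/w3.png",f["image"])
r=rect(f,.56,.70,-.28,.12,.034,2000); cv2.imwrite("pics/r3.png",r)
E
```

```text
[ 0.60957754 -0.17033025  0.21910329] 3.65 [ 0.52892874 -0.16913746  0.38432561]
pockets [(0.5074, -0.204, 49.3, 41.5, 2.0), (0.5109, -0.108, 49.4, 41.9, 2.5)]
nestS [(0.4945, -0.3875, 40.0, 40.0, 90.0)]
nestL [(0.6003, -0.3505, 57.5, 58.0, 90.0)]
```

View pics/w3.png

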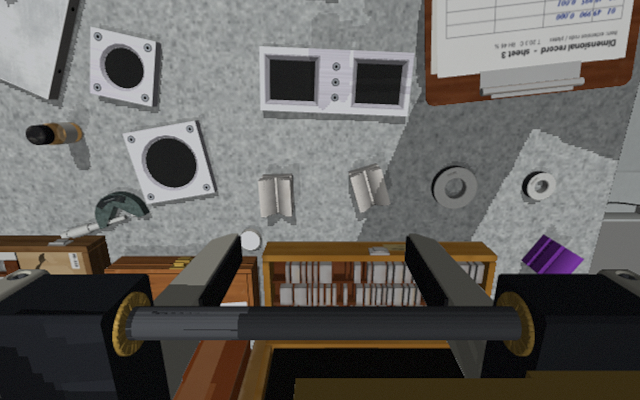

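View pics/r3.png

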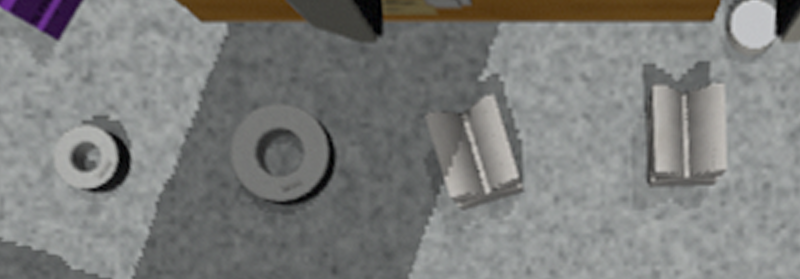

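```bash
python3 - <<'E'
from h import *
import pickle
f=pickle.load(open("w3.pkl","rb"))
a=rect(f,.60,.67,-.16,-.08,.034,5000);b=rect(f,.60,.67,-.265,-.185,.034,5000)
cv2.imwrite("pics/ab.png",np.hstack([a,b]))
# rings: z=.012 top
a=rect(f,.59,.67,-.06,.02,.012,5000);b=rect(f,.59,.67,.05,.13,.012,5000)
cv2.imwrite("pics/rings.png",np.hstack([a,b]))
E
```

```text
(no output)
```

View pics/ab.png

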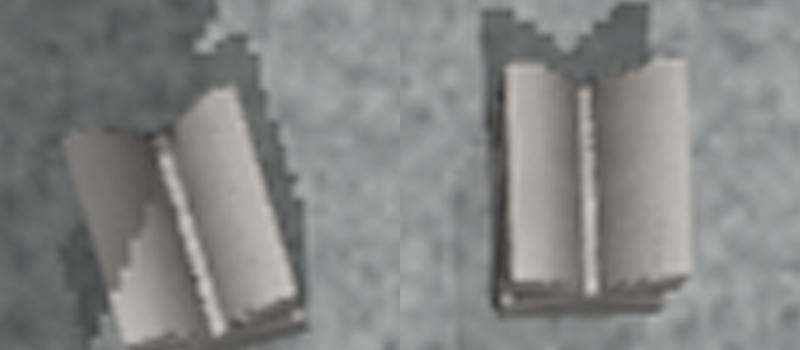

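View pics/rings.png

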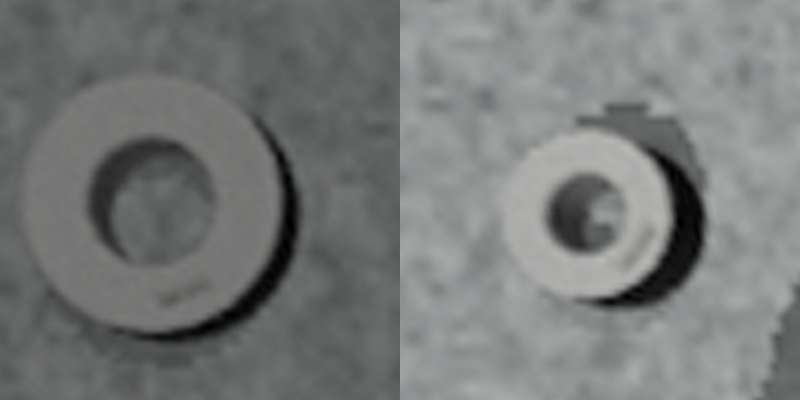

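Emit:
{"method": "jog_arm", "body": {
  "delta_rot": [
    [0, 0, -0.15],
    [0, 0, -0.278],
    [0, 0, -0.278],
    [0, 0, -0.278],
    [0, 0, -0.278],
    [0, 0, -0.278],
    [0, 0, -0.278],
    [0, 0, -0.278]
  ],
  "xyz": [
    [40, 12, 30],
    [54, 17, 80],
    [54, 17, 120],
    [54, 17, 145],
    [54, 17, 170],
    [54, 17, 190],
    [54, 17, 207],
    [54, 17, 207]
  ],
  "hand": [0.45, 0.45, 0.45, 0.45, 0.45, 0.45, 0.45, 0.45],
  "squeeze": 25
}}

```text
time: 4.45
ee_pos: [0.6258, -0.1166, 0.01]
eef_rot: [[-0.273, 0.962, -0.002], [0.962, 0.273, 0.0], [0.001, -0.002, -1.0]]
wrist_force: [-0.6, 0.5, -0.6]
opening: 0.0671
```

```bash
python3 - <<'E'
from plant import *
from h import *
f=grab_frame("wrist"); cv2.imwrite("pics/w4.png",f["image"]); s=sense(); print(s["ee_pos"],s["time"],s["wrist_force"],s["opening"],s["joint_pos"])
E
```

```text
[ 0.6265979  -0.11679956  0.01158613] 4.5 [ 0.23561068 -0.04162794 -0.37805537] 0.06740939472069966 [-2.24294290e-01  1.66385307e-01  1.73262163e+00 -2.44181077e-05
  1.24325919e+00 -2.07209814e+00]
```

View pics/w4.png

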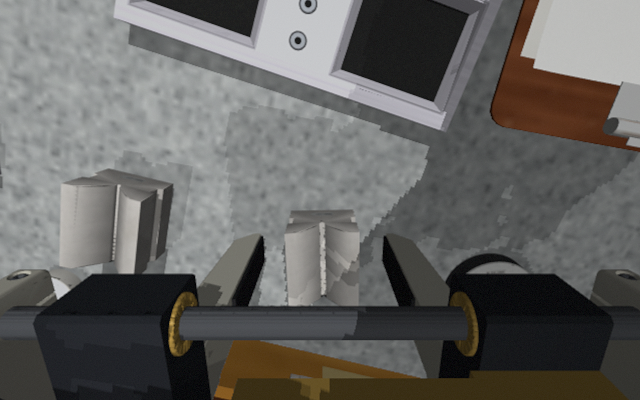

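Grey block A sits centred between the fingers (groove at col ~322). I'll close on it.

Emit:
{"method": "jog_arm", "body": {
  "delta_rot": [
    [0, 0, 0],
    [0, 0, 0],
    [0, 0, 0],
    [0, 0, 0],
    [0, 0, 0],
    [0, 0, 0]
  ],
  "xyz": [
    [0, 0, 0],
    [0, 0, 0],
    [0, 0, 0],
    [0, 0, 0],
    [0, 0, 0],
    [0, 0, 0]
  ],
  "hand": [-0.3, -0.3, -0.3, -0.3, -0.3, -0.3],
  "squeeze": 25
}}

```text
time: 5.1
ee_pos: [0.6273, -0.1168, 0.012]
eef_rot: [[-0.274, 0.962, 0.0], [0.962, 0.274, -0.0], [-0.0, 0.0, -1.0]]
wrist_force: [-0.9, 0.6, 4.4]
opening: 0.0358
```

Emit:
{"method": "jog_arm", "body": {
  "delta_rot": [
    [0, 0, 0],
    [0, 0, 0],
    [0, 0, 0],
    [0, 0, 0],
    [0, 0, 0.15],
    [0, 0, 0.3],
    [0, 0, 0.45],
    [0, 0, 0.6]
  ],
  "xyz": [
    [0, 0, -2],
    [0, 0, -20],
    [0, 0, -55],
    [8, -22, -80],
    [20, -55, -80],
    [32, -88, -80],
    [40, -109, -80],
    [40, -109, -80]
  ],
  "hand": [-1, -1, -1, -1, -1, -1, -1, -1],
  "squeeze": 30
}}

```text
time: 5.9
ee_pos: [0.5094, -0.108, 0.093]
eef_rot: [[0.323, 0.946, 0.001], [0.946, -0.323, -0.0], [-0.0, 0.001, -1.0]]
wrist_force: [1.1, -0.9, -2.7]
opening: 0.0359
```

Emit:
{"method": "jog_arm", "body": {
  "delta_rot": [
    [0, 0, 0.15],
    [0, 0, 0.3],
    [0, 0, 0.45],
    [0, 0, 0.6],
    [0, 0, 0.75],
    [0, 0, 0.9],
    [0, 0, 1.05],
    [0, 0, 1.19]
  ],
  "xyz": [
    [0, 0, 0],
    [0, 0, 0],
    [0, 0, 0],
    [0, 0, 0],
    [0, 0, 0],
    [0, 0, 0],
    [0, 0, 0],
    [0, 0, 0]
  ],
  "hand": [-1, -1, -1, -1, -1, -1, -1, -1]
}}

```text
time: 6.7
ee_pos: [0.5114, -0.1082, 0.0928]
eef_rot: [[0.999, 0.052, 0.001], [0.052, -0.999, -0.0], [0.001, 0.0, -1.0]]
wrist_force: [0.2, 0.3, -4.1]
opening: 0.0355
```

Emit:
{"method": "jog_arm", "body": {
  "delta_rot": [
    [0, 0, 0.096],
    [0, 0, 0.096],
    [0, 0, 0.096]
  ],
  "xyz": [
    [0, 0, 10],
    [0, 0, 30],
    [0, 0, 30]
  ],
  "hand": [-1, -1, -1]
}}

```text
time: 7.0
ee_pos: [0.5103, -0.1079, 0.0605]
eef_rot: [[0.999, -0.038, -0.003], [-0.038, -0.999, 0.001], [-0.003, -0.001, -1.0]]
wrist_force: [-0.3, -0.6, -2.2]
opening: 0.0357
```

```bash
python3 - <<'E'
from plant import *
from h import *
f=grab_frame("wrist"); cv2.imwrite("pics/w5.png",f["image"]); s=sense(); print(s["ee_pos"],s["eef_rot"][:,0],s["time"],s["wrist_force"],s["opening"])
E
```

```text
[ 0.51089163 -0.10802572  0.06176698] [ 0.99929213 -0.03759541 -0.00134765] 7.05 [ 0.4094448   0.19500653 -2.40313835] 0.035718139444110716
```

View pics/w5.png

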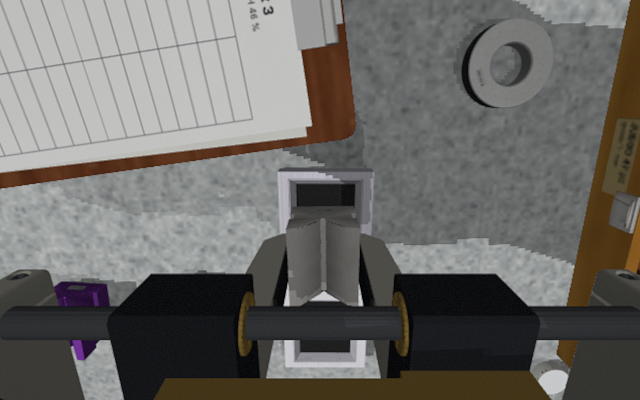

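```bash
python3 - <<'E'
from plant import *
from h import *
f=grab_frame("wrist"); s=sense();R=s["eef_rot"]
for o in [(-.018,-.022,-.023),(.018,-.022,-.023),(0,-.022,-.011),(0,.022,-.011)]: print(proj(f,s["ee_pos"]+R@np.array(o)))
cv2.imwrite("pics/w5c.png",cv2.resize(f["image"][160:320,240:420],None,fx=4,fy=3.7))
print(s["ee_pos"])
E
```

```text
[287.32421255 230.19905252]
[362.65499618 230.25843265]
[324.87965237 221.15482904]
[324.72667203 295.52880868]
[ 0.51137819 -0.10815147  0.06257155]
```

View pics/w5c.png

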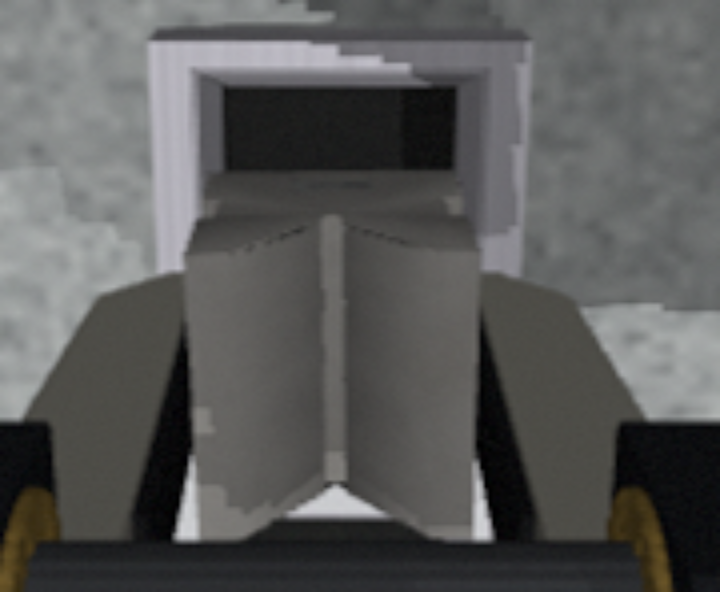

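Emit:
{"method": "jog_arm", "body": {
  "delta_rot": [
    [0, 0, 0],
    [0, 0, 0],
    [0, 0, 0],
    [0, 0, 0],
    [0, 0, 0],
    [0, 0, 0],
    [0, 0, 0],
    [0, 0, 0]
  ],
  "xyz": [
    [0, 2, 10],
    [0, 2, 22],
    [0, 2, 32],
    [0, 2, 38],
    [0, 2, 41],
    [0, 2, 42],
    [0, 2, 43],
    [0, 2, 43.5]
  ],
  "hand": [-1, -1, -1, -1, -1, -1, -1, -1]
}}

```text
time: 7.9
ee_pos: [0.5115, -0.1102, 0.0184]
eef_rot: [[0.999, -0.038, 0.001], [-0.038, -0.999, -0.0], [0.001, 0.0, -1.0]]
wrist_force: [0.9, -0.6, -2.5]
opening: 0.0358
```

```bash
python3 - <<'E'
from plant import *
from h import *
f=grab_frame("wrist"); cv2.imwrite("pics/w6.png",f["image"][120:360,200:460]); s=sense(); print(s["ee_pos"],s["eef_rot"][:,0],s["time"],s["wrist_force"],s["opening"])
E
```

```text
[ 0.51145502 -0.11015251  0.01834636] [ 9.99279558e-01 -3.79500644e-02  3.95903500e-04] 7.95 [ 0.85478577 -0.6461672  -2.69717216] 0.03585513989507843
```

View pics/w6.png

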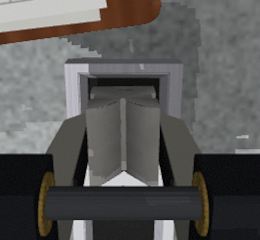

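Still hanging free (−2.6 N is the block's weight). I'll lower the last millimetre and watch the force.

Emit:
{"method": "jog_arm", "body": {
  "delta_rot": [
    [0, 0, 0],
    [0, 0, 0],
    [0, 0, 0],
    [0, 0, 0]
  ],
  "xyz": [
    [0, 0, 0.4],
    [0, 0, 0.8],
    [0, 0, 1],
    [0, 0, 1]
  ],
  "hand": [-1, -1, -1, -1]
}}

```text
time: 8.35
ee_pos: [0.5115, -0.1102, 0.018]
eef_rot: [[0.999, -0.038, 0.0], [-0.038, -0.999, -0.0], [0.0, 0.0, -1.0]]
wrist_force: [-4.9, 1.6, 7.5]
opening: 0.036
```

Emit:
{"method": "jog_arm", "body": {
  "delta_rot": [
    [0, 0, 0],
    [0, 0, 0],
    [0, 0, 0],
    [0, 0, 0],
    [0, 0, 0],
    [0, 0, 0],
    [0, 0, 0],
    [0, 0, 0]
  ],
  "xyz": [
    [0, 0, 0],
    [0, 0, 0],
    [0, 0, 0],
    [0, 0, -10],
    [0, 0, -35],
    [0, 0, -80],
    [0, 0, -110],
    [0, 0, -110]
  ],
  "hand": [0.15, 0.15, 0.15, 0.15, 0.15, 0.15, 0.3, 0.45]
}}

```text
time: 9.15
ee_pos: [0.5131, -0.1106, 0.1327]
eef_rot: [[0.999, -0.038, 0.007], [-0.038, -0.999, -0.002], [0.007, 0.002, -1.0]]
wrist_force: [1.1, 0.7, 0.1]
opening: 0.0638
```

```bash
python3 - <<'E'
from plant import *
from h import *
f=grab_frame("wrist"); cv2.imwrite("pics/w7.png",f["image"]); s=sense(); print(s["ee_pos"],s["eef_rot"][:,0],s["time"],s["wrist_force"],s["opening"])
E
```

```text
[ 0.51225542 -0.1104008   0.12994569] [ 0.99927103 -0.0379618   0.00403922] 9.2 [-0.26114588 -0.27267462 -0.96677288] 0.06559464855363298
```

View pics/w7.png

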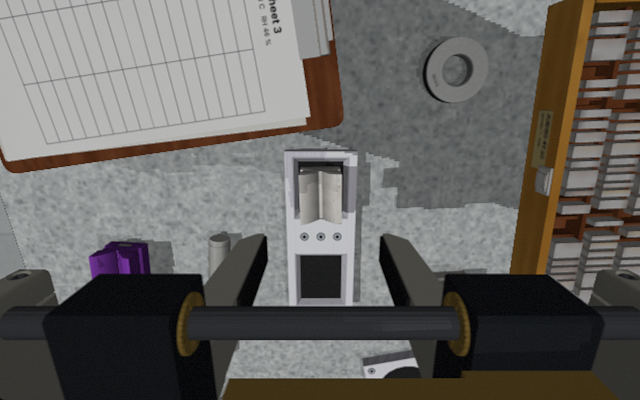

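Emit:
{"method": "jog_arm", "body": {
  "delta_rot": [
    [0, 0, -0.15],
    [0, 0, -0.3],
    [0, 0, -0.45],
    [0, 0, -0.6],
    [0, 0, -0.75],
    [0, 0, -0.9],
    [0, 0, -1.05],
    [0, 0, -1.2]
  ],
  "xyz": [
    [0, 20, -10],
    [0, 40, -10],
    [0, 60, -10],
    [0, 80, -10],
    [0, 110, -10],
    [20, 110, -10],
    [40, 110, -10],
    [60, 110, -10]
  ],
  "hand": [0.45, 0.45, 0.45, 0.45, 0.45, 0.45, 0.45, 0.45]
}}

```text
time: 10.0
ee_pos: [0.5673, -0.2225, 0.1361]
eef_rot: [[0.392, 0.92, -0.001], [0.92, -0.392, 0.001], [0.0, -0.002, -1.0]]
wrist_force: [0.6, -0.2, 0.2]
opening: 0.0672
```

Emit:
{"method": "jog_arm", "body": {
  "delta_rot": [
    [0, 0, -0.15],
    [0, 0, -0.3],
    [0, 0, -0.434],
    [0, 0, -0.434],
    [0, 0, -0.434]
  ],
  "xyz": [
    [0, 0, 0],
    [0, 0, 0],
    [0, 0, 0],
    [0, 0, 0],
    [0, 0, 0]
  ],
  "hand": [0.45, 0.45, 0.45, 0.45, 0.45]
}}

```text
time: 10.5
ee_pos: [0.5668, -0.2222, 0.1365]
eef_rot: [[-0.021, 1.0, -0.001], [1.0, 0.021, 0.0], [0.0, -0.001, -1.0]]
wrist_force: [0.1, -0.1, -0.0]
opening: 0.0674
```

```bash
cat > go.py <<'E'
from plant import *
from h import *
import sys
def go(x,y,yaw):
    s=sense();R=s["eef_rot"];p=s["ee_pos"]
    d=R.T@(np.array([x,y,p[2]])-p)*1e3; a=np.arctan2(R[1,0],R[0,0]); dy=(np.radians(yaw)-a+np.pi)%(2*np.pi)-np.pi
    print("ee",np.round(p,4),"yaw",round(np.degrees(a),2),"tilt",np.round(R[:2,2],4),"-> shift",np.round(d,1),"rotz",round(-dy,4),"F",np.round(s["wrist_force"],1),"open",round(s["opening"],4),"t",s["time"],"q",np.round(s["joint_pos"],2))
E
python3 -c "
from go import *; go(.6359,-.22475,91.4)"
```

```text
ee [ 0.5668 -0.2222  0.1365] yaw 91.21 tilt [-0.0009  0.0004] -> shift [-4.  69.  -0.1] rotz -0.0033 F [ 0.1 -0.1 -0. ] open 0.0674 t 10.5 q [-0.42  0.01  1.69  0.    1.45 -2.01]
```

Emit:
{"method": "jog_arm", "body": {
  "delta_rot": [
    [0, 0, 0],
    [0, 0, 0],
    [0, 0, 0],
    [0, 0, 0],
    [0, 0, 0],
    [0, 0, 0],
    [0, 0, 0]
  ],
  "xyz": [
    [-2, 40, 10],
    [-4, 69, 40],
    [-4, 69, 75],
    [-4, 69, 100],
    [-4, 69, 115],
    [-4, 69, 124.5],
    [-4, 69, 124.5]
  ],
  "hand": [0.45, 0.45, 0.45, 0.45, 0.45, 0.45, 0.45]
}}

```text
time: 11.2
ee_pos: [0.6358, -0.2246, 0.0121]
eef_rot: [[-0.024, 1.0, -0.001], [1.0, 0.024, 0.0], [0.0, -0.001, -1.0]]
wrist_force: [-0.5, -0.7, -0.4]
opening: 0.0676
```

```bash
python3 - <<'E'
from go import *
go(.6359,-.22475,91.4)
f=grab_frame("wrist"); cv2.imwrite("pics/w8.png",f["image"])
E
```

```text
ee [ 0.6358 -0.2246  0.0121] yaw 91.37 tilt [-0.0009  0.0003] -> shift [-0.2  0.1 -0. ] rotz -0.0005 F [-0.5 -0.7 -0.4] open 0.0676 t 11.2 q [-0.38  0.24  1.65 -0.    1.26 -1.97]
```

View pics/w8.png

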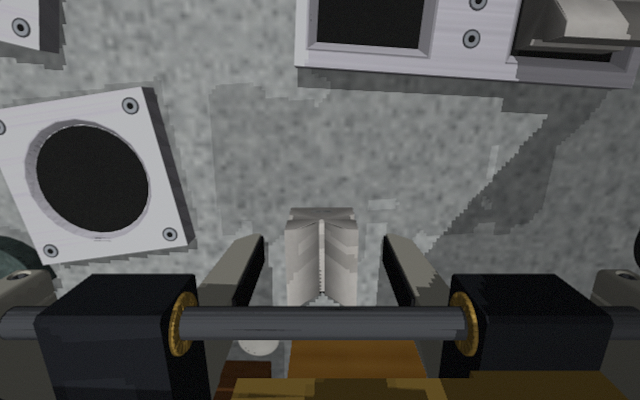

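Emit:
{"method": "jog_arm", "body": {
  "delta_rot": [
    [0, 0, 0],
    [0, 0, 0],
    [0, 0, 0],
    [0, 0, 0],
    [0, 0, 0],
    [0, 0, 0],
    [0, 0, 0],
    [0, 0, 0]
  ],
  "xyz": [
    [0, -2, 0],
    [0, -2, 0],
    [0, -2, 0],
    [0, -2, 0],
    [0, -2, 0],
    [0, -2, 0],
    [0, -2, 0],
    [0, -2, 0]
  ],
  "hand": [0.45, -0.3, -0.3, -0.3, -0.3, -0.3, -1, -1],
  "squeeze": 30
}}

```text
time: 12.05
ee_pos: [0.6342, -0.2247, 0.0128]
eef_rot: [[-0.025, 1.0, 0.0], [1.0, 0.025, -0.0], [-0.0, 0.0, -1.0]]
wrist_force: [-0.7, -0.5, 2.1]
opening: 0.0358
```

Emit:
{"method": "jog_arm", "body": {
  "delta_rot": [
    [0, 0, 0],
    [0, 0, 0],
    [0, 0, 0],
    [0, 0, 0],
    [0, 0, 0.15],
    [0, 0, 0.3],
    [0, 0, 0.45],
    [0, 0, 0.6]
  ],
  "xyz": [
    [0, 0, -2],
    [0, 0, -20],
    [0, 0, -55],
    [0, -25, -80],
    [8, -60, -80],
    [16, -95, -80],
    [24, -126, -80],
    [24, -126, -80]
  ],
  "hand": [-1, -1, -1, -1, -1, -1, -1, -1]
}}

```text
time: 12.85
ee_pos: [0.505, -0.2032, 0.094]
eef_rot: [[0.549, 0.836, 0.0], [0.836, -0.549, -0.0], [-0.0, 0.0, -1.0]]
wrist_force: [0.4, -0.8, -1.7]
opening: 0.0361
```

Emit:
{"method": "jog_arm", "body": {
  "delta_rot": [
    [0, 0, 0.15],
    [0, 0, 0.3],
    [0, 0, 0.45],
    [0, 0, 0.6],
    [0, 0, 0.75],
    [0, 0, 0.9],
    [0, 0, 1.034],
    [0, 0, 1.034]
  ],
  "xyz": [
    [0, 0, 0],
    [0, 0, 0],
    [0, 0, 0],
    [0, 0, 0],
    [0, 0, 0],
    [0, 0, 0],
    [0, 0, 0],
    [0, 0, 0]
  ],
  "hand": [-1, -1, -1, -1, -1, -1, -1, -1]
}}

```text
time: 13.65
ee_pos: [0.5077, -0.2038, 0.0937]
eef_rot: [[0.999, -0.04, 0.001], [-0.04, -0.999, -0.0], [0.001, 0.0, -1.0]]
wrist_force: [-0.8, 0.1, -2.5]
opening: 0.0355
```

Emit:
{"method": "jog_arm", "body": {
  "delta_rot": [
    [0, 0, 0],
    [0, 0, 0],
    [0, 0, 0]
  ],
  "xyz": [
    [0, 0, 10],
    [0, 0, 30],
    [0, 0, 30]
  ],
  "hand": [-1, -1, -1]
}}

```text
time: 13.95
ee_pos: [0.5063, -0.2032, 0.06]
eef_rot: [[0.999, -0.035, -0.003], [-0.035, -0.999, 0.002], [-0.004, -0.002, -1.0]]
wrist_force: [-0.4, 1.0, -3.2]
opening: 0.0358
```

```bash
python3 - <<'E'
from go import *
go(.5075,-.2039,-2.2)
f=grab_frame("wrist"); cv2.imwrite("pics/w9.png",f["image"]);s=sense();R=s["eef_rot"]
for o in [(-.018,-.022,-.022),(.018,-.022,-.022),(0,-.022,-.010),(0,.022,-.010)]: print(proj(f,s["ee_pos"]+R@np.array(o)))
cv2.imwrite("pics/w9c.png",cv2.resize(f["image"][160:320,240:420],None,fx=4,fy=3.7))
E
```

```text
ee [ 0.5063 -0.2032  0.06  ] yaw -1.99 tilt [-0.0035  0.0016] -> shift [ 1.2  0.6 -0. ] rotz 0.0037 F [-0.4  1.  -3.2] open 0.0358 t 13.95 q [-0.43 -0.07  1.9   0.    1.32 -0.39]
[287.49875472 230.07619144]
[362.63748403 230.18095578]
[324.95010728 221.08692841]
[324.73423085 295.30984788]
```

View pics/w9c.png

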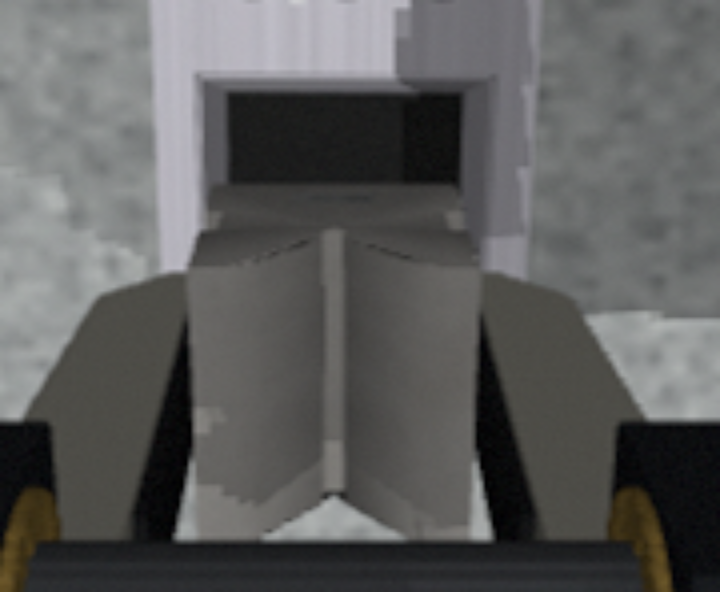

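Emit:
{"method": "jog_arm", "body": {
  "delta_rot": [
    [0, 0, 0],
    [0, 0, 0],
    [0, 0, 0],
    [0, 0, 0],
    [0, 0, 0],
    [0, 0, 0],
    [0, 0, 0],
    [0, 0, 0]
  ],
  "xyz": [
    [0, 0, 10],
    [0, 0, 22],
    [0, 0, 32],
    [0, 0, 38],
    [0, 0, 41],
    [0, 0, 42],
    [0, 0, 43],
    [0, 0, 43]
  ],
  "hand": [-1, -1, -1, -1, -1, -1, -1, -1]
}}

```text
time: 14.8
ee_pos: [0.5077, -0.2039, 0.0199]
eef_rot: [[0.999, -0.038, 0.0], [-0.038, -0.999, -0.0], [0.0, 0.0, -1.0]]
wrist_force: [0.5, 0.7, -3.2]
opening: 0.0357
```

Emit:
{"method": "jog_arm", "body": {
  "delta_rot": [
    [0, 0, 0],
    [0, 0, 0],
    [0, 0, 0],
    [0, 0, 0]
  ],
  "xyz": [
    [0, 0, 0.3],
    [0, 0, 0.6],
    [0, 0, 0.8],
    [0, 0, 0.8]
  ],
  "hand": [-1, -1, -1, -1]
}}

```text
time: 15.2
ee_pos: [0.5076, -0.2039, 0.0189]
eef_rot: [[0.999, -0.038, 0.0], [-0.038, -0.999, -0.0], [0.0, 0.0, -1.0]]
wrist_force: [-0.3, 0.3, -2.5]
opening: 0.0359
```

Emit:
{"method": "jog_arm", "body": {
  "delta_rot": [
    [0, 0, 0],
    [0, 0, 0],
    [0, 0, 0],
    [0, 0, 0]
  ],
  "xyz": [
    [0, 0, 0.3],
    [0, 0, 0.6],
    [0, 0, 0.8],
    [0, 0, 0.8]
  ],
  "hand": [-1, -1, -1, -1]
}}

```text
time: 15.6
ee_pos: [0.5076, -0.2038, 0.0187]
eef_rot: [[0.999, -0.038, -0.0], [-0.038, -0.999, -0.0], [-0.0, 0.0, -1.0]]
wrist_force: [-5.3, 1.6, 7.4]
opening: 0.0358
```

Emit:
{"method": "jog_arm", "body": {
  "delta_rot": [
    [0, 0, 0],
    [0, 0, 0],
    [0, 0, 0],
    [0, 0, 0],
    [0, 0, 0],
    [0, 0, 0],
    [0, 0, 0],
    [0, 0, 0]
  ],
  "xyz": [
    [0, 0, 0],
    [0, 0, 0],
    [0, 0, 0],
    [0, 0, -10],
    [0, 0, -35],
    [0, 0, -80],
    [-50, 50, -130],
    [-60, 80, -150]
  ],
  "hand": [0.15, 0.15, 0.15, 0.15, 0.15, 0.15, 0.1, 0]
}}

```text
time: 16.4
ee_pos: [0.4543, -0.2658, 0.1578]
eef_rot: [[0.999, -0.036, 0.001], [-0.036, -0.999, -0.001], [0.001, 0.001, -1.0]]
wrist_force: [0.2, -0.4, -0.8]
opening: 0.0479
```

Emit:
{"method": "jog_arm", "body": {
  "delta_rot": [
    [0, 0, 0],
    [0, 0, 0],
    [0, 0, 0]
  ],
  "xyz": [
    [0, 0, 0],
    [0, 0, 0],
    [0, 0, 0]
  ],
  "hand": [0, 0, 0]
}}

```text
time: 16.7
ee_pos: [0.4549, -0.2654, 0.1546]
eef_rot: [[0.999, -0.038, -0.001], [-0.038, -0.999, 0.001], [-0.001, -0.001, -1.0]]
wrist_force: [0.8, 0.4, -0.6]
opening: 0.0464
```

```bash
python3 - <<'E'
from go import *
go(.401,-.228,-7)
f=grab_frame("wrist"); cv2.imwrite("pics/w10.png",f["image"])
a=rect(f,.46,.56,-.26,-.06,.040,3500);cv2.imwrite("pics/r10.png",a)
a=rect(f,.36,.46,-.32,-.14,.010,3500);cv2.imwrite("pics/r10r.png",a)
E
```

```text
ee [ 0.4549 -0.2654  0.1546] yaw -2.17 tilt [-0.0007  0.0007] -> shift [-55.3 -35.3   0.1] rotz 0.0843 F [ 0.8  0.4 -0.6] open 0.0464 t 16.7 q [-0.58 -0.19  1.84  0.    1.49 -0.54]
```

View pics/w10.png

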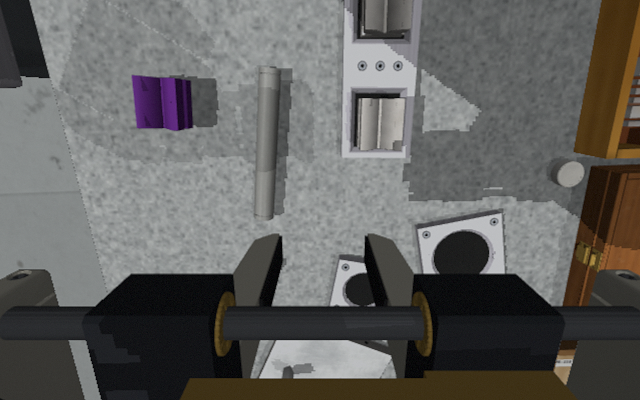

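View pics/r10.png

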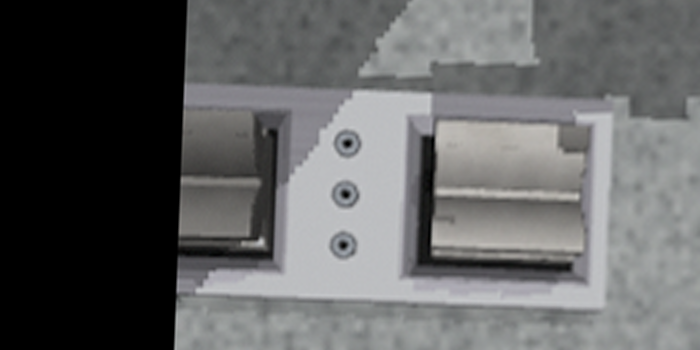

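View pics/r10r.png

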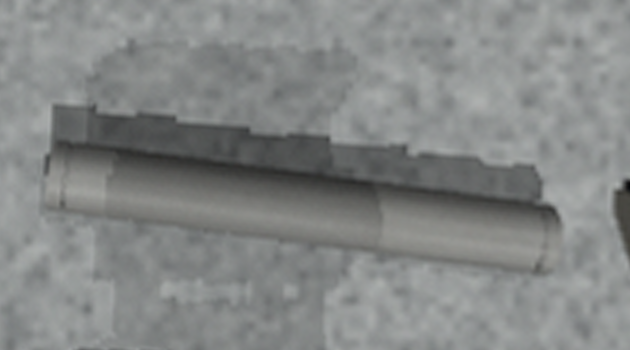

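```bash
python3 -c "
from go import *; go(.4011,-.2250,-7.1)"
```

```text
ee [ 0.455  -0.2651  0.1543] yaw -2.13 tilt [-0.0011  0.0009] -> shift [-55.4 -38.1   0.1] rotz 0.0867 F [ 0.2  0.3 -0.2] open 0.0467 t 16.75 q [-0.58 -0.19  1.84  0.    1.49 -0.54]
```

Emit:
{"method": "jog_arm", "body": {
  "delta_rot": [
    [0, 0, 0.086],
    [0, 0, 0.086],
    [0, 0, 0.086],
    [0, 0, 0.086],
    [0, 0, 0.086],
    [0, 0, 0.086],
    [0, 0, 0.086],
    [0, 0, 0.086]
  ],
  "xyz": [
    [-30, -20, 10],
    [-55.5, -38, 40],
    [-55.5, -38, 70],
    [-55.5, -38, 100],
    [-55.5, -38, 125],
    [-55.5, -38, 140],
    [-55.5, -38, 148],
    [-55.5, -38, 148]
  ],
  "hand": [0, 0, 0, 0, 0, 0, 0, 0]
}}

```text
time: 17.55
ee_pos: [0.4008, -0.2254, 0.0066]
eef_rot: [[0.992, -0.123, -0.001], [-0.123, -0.992, 0.001], [-0.001, -0.001, -1.0]]
wrist_force: [0.5, 0.9, 0.3]
opening: 0.0464
```

```bash
python3 - <<'E'
from go import *
go(.4011,-.225,-7.1)
f=grab_frame("wrist"); cv2.imwrite("pics/w11.png",f["image"])
E
```

```text
ee [ 0.4008 -0.2254  0.0066] yaw -7.07 tilt [-0.0013  0.0008] -> shift [ 0.3 -0.5 -0. ] rotz 0.0005 F [0.5 0.9 0.3] open 0.0464 t 17.55 q [-0.57 -0.22  2.12 -0.    1.24 -0.44]
```

View pics/w11.png

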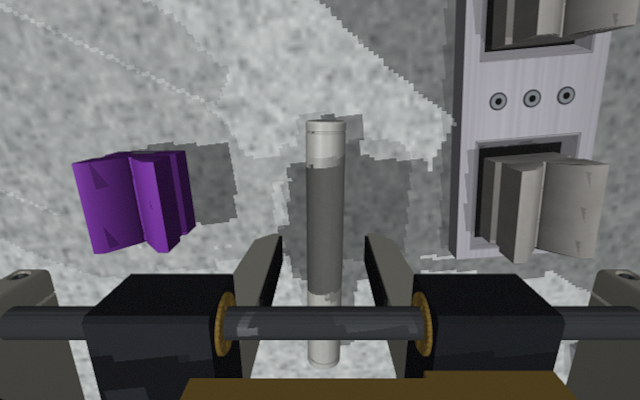

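Emit:
{"method": "jog_arm", "body": {
  "delta_rot": [
    [0, 0, 0],
    [0, 0, 0],
    [0, 0, 0],
    [0, 0, 0],
    [0, 0, 0],
    [0, 0, 0],
    [0, 0, 0],
    [0, 0, 0]
  ],
  "xyz": [
    [0, 0, 3],
    [0, 0, 3],
    [0, 0, 3],
    [0, 0, 3],
    [0, 0, 3],
    [0, 0, 3],
    [0, 0, 3],
    [0, 0, 3]
  ],
  "hand": [-0.2, -0.5, -0.7, -0.7, -0.7, -0.7, -1, -1],
  "squeeze": 40
}}

```text
time: 18.4
ee_pos: [0.4011, -0.226, 0.0046]
eef_rot: [[0.992, -0.124, 0.0], [-0.124, -0.992, -0.0], [0.0, 0.0, -1.0]]
wrist_force: [0.4, 1.3, 5.8]
opening: 0.0189
```

```bash
python3 - <<'E'
from go import *
go(.4011,-.225,-7.1)
f=grab_frame("wrist"); s=sense(); R=s["eef_rot"]
for dy in (-.072,.072):
  for dz in (-.017,-.007): print(proj(f,s["ee_pos"]+R@np.array([0,dy,dz])))
cv2.imwrite("pics/w12.png",f["image"][90:380,240:400])
E
```

```text
ee [ 0.4011 -0.226   0.0046] yaw -7.1 tilt [ 0.0004 -0.0003] -> shift [-0.1 -1.  -0. ] rotz -0.0001 F [0.4 1.3 5.8] open 0.0189 t 18.4 q [-0.57 -0.22  2.12 -0.    1.24 -0.44]
[324.21231945 121.76286149]
[324.13865333 120.42912644]
[323.86343816 374.94628172]
[323.82241524 361.5414545 ]
```

View pics/w12.png

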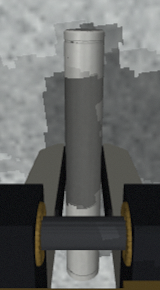

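```bash
python3 - <<'E'
from go import *
f=grab_frame("wrist"); s=sense(); R=s["eef_rot"]
for dz in (0,-.01,-.019,-.03,-.05): print(dz,[np.round(proj(f,s["ee_pos"]+R@np.array([.0232,dy,dz]))) for dy in (-.0075,.0075)])
im=cv2.imread("pics/w11.png")[225:345,200:450]; cv2.imwrite("pics/fing.png",cv2.convertScaleAbs(cv2.resize(im,None,fx=3.2,fy=3.2,interpolation=cv2.INTER_CUBIC),alpha=2.0,beta=30))
E
```

```text
0 [array([365., 238.]), array([364., 261.])]
-0.01 [array([368., 245.]), array([367., 270.])]
-0.019 [array([370., 253.]), array([369., 279.])]
-0.03 [array([373., 264.]), array([372., 291.])]
-0.05 [array([381., 287.]), array([379., 318.])]
```

View pics/fing.png

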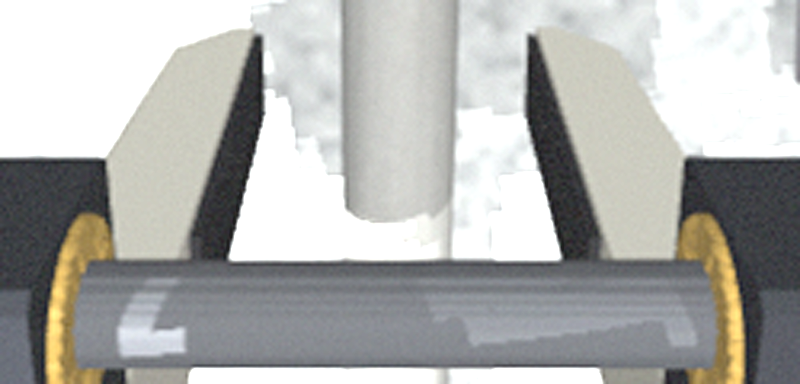

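Emit:
{"method": "jog_arm", "body": {
  "delta_rot": [
    [0, 0, 0],
    [0, 0, 0],
    [0, 0, 0],
    [0, 0, 0],
    [0, 0, 0]
  ],
  "xyz": [
    [0, 0, -3],
    [0, 0, -7],
    [0, 0, -10],
    [0, 0, -10],
    [0, 0, -10]
  ],
  "hand": [-1, -1, -1, -1, -1]
}}

```text
time: 19.0
ee_pos: [0.4008, -0.2258, 0.0142]
eef_rot: [[0.992, -0.124, 0.0], [-0.124, -0.992, -0.0], [0.0, 0.0, -1.0]]
wrist_force: [-0.0, 0.5, -3.7]
opening: 0.019
```

```bash
python3 - <<'E'
from go import *
go(.4011,-.225,-7.1)
f=grab_frame("wrist"); s=sense(); R=s["eef_rot"]
for dy in (-.072,.072):
  for dz in (-.017,-.007): print(proj(f,s["ee_pos"]+R@np.array([0,dy,dz])))
cv2.imwrite("pics/w13.png",f["image"][90:380,240:400])
E
```

```text
ee [ 0.4008 -0.2258  0.0142] yaw -7.1 tilt [ 0. -0.] -> shift [ 0.1 -0.9 -0. ] rotz -0.0001 F [-0.   0.5 -3.7] open 0.019 t 19.0 q [-0.57 -0.23  2.12 -0.    1.26 -0.44]
[324.12089905 121.65093754]
[324.04984672 120.32405132]
[323.81272571 374.72767955]
[323.7717631  361.33957443]
```

View pics/w13.png

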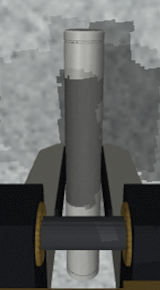

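Emit:
{"method": "jog_arm", "body": {
  "delta_rot": [
    [0, 0, 0],
    [0, 0, 0],
    [0, 0, 0],
    [0, 0, -0.0855],
    [0, 0, -0.0855],
    [0, 0, -0.0855],
    [0, 0, -0.0855],
    [0, 0, -0.0855]
  ],
  "xyz": [
    [0, 0, -15],
    [0, 0, -40],
    [0, 0, -70],
    [15, -10, -75],
    [45, -35, -75],
    [80, -65, -75],
    [99, -83, -75],
    [99, -83, -75]
  ],
  "hand": [-1, -1, -1, -1, -1, -1, -1, -1]
}}

```text
time: 19.85
ee_pos: [0.5114, -0.154, 0.0901]
eef_rot: [[0.999, -0.036, 0.0], [-0.036, -0.999, 0.0], [0.0, -0.0, -1.0]]
wrist_force: [0.5, -1.1, -4.0]
opening: 0.0193
```

Emit:
{"method": "jog_arm", "body": {
  "delta_rot": [
    [0, 0, 0],
    [0, 0, 0],
    [0, 0, 0]
  ],
  "xyz": [
    [0, 0, 0],
    [0, 0, 10],
    [0, 0, 10]
  ],
  "hand": [-1, -1, -1]
}}

```text
time: 20.15
ee_pos: [0.5083, -0.1561, 0.078]
eef_rot: [[0.999, -0.039, -0.002], [-0.039, -0.999, 0.0], [-0.002, -0.0, -1.0]]
wrist_force: [-0.1, -0.6, -3.2]
opening: 0.0187
```

```bash
python3 - <<'E'
from go import *
go(.5096,-.156,-2.2)
f=grab_frame("wrist"); cv2.imwrite("pics/w14.png",f["image"])
E
```

```text
ee [ 0.5083 -0.1561  0.078 ] yaw -2.26 tilt [-0.0015  0.0004] -> shift [ 1.3 -0.1 -0. ] rotz -0.001 F [-0.1 -0.6 -3.2] open 0.0187 t 20.15 q [-0.35 -0.12  1.91 -0.    1.35 -0.31]
```

View pics/w14.png

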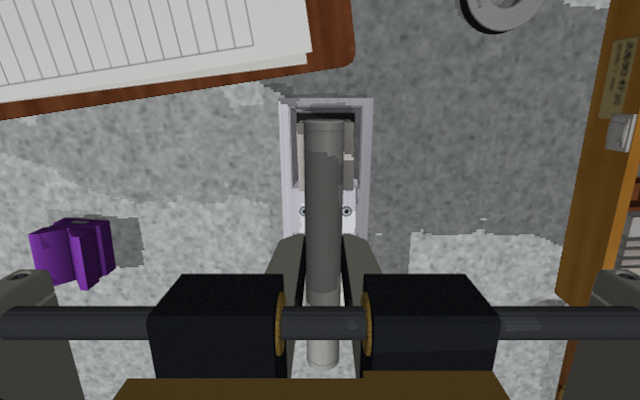

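Emit:
{"method": "jog_arm", "body": {
  "delta_rot": [
    [0, 0, 0],
    [0, 0, 0],
    [0, 0, 0],
    [0, 0, 0],
    [0, 0, 0],
    [0, 0, 0],
    [0, 0, 0]
  ],
  "xyz": [
    [0, 0, 10],
    [0, 0, 22],
    [0, 0, 32],
    [0, 0, 36],
    [0, 0, 38],
    [0, 0, 38],
    [0, 0, 38]
  ],
  "hand": [-1, -1, -1, -1, -1, -1, -1]
}}

```text
time: 20.9
ee_pos: [0.5096, -0.1558, 0.0416]
eef_rot: [[0.999, -0.038, 0.0], [-0.038, -0.999, -0.0], [0.0, 0.0, -1.0]]
wrist_force: [0.2, -0.4, -2.9]
opening: 0.019
```

```bash
python3 - <<'E'
from go import *
go(.5096,-.156,-2.2)
f=grab_frame("wrist"); cv2.imwrite("pics/w15.png",f["image"][80:380,220:440])
E
```

```text
ee [ 0.5096 -0.1558  0.0416] yaw -2.2 tilt [ 0.0005 -0.0001] -> shift [-0.   0.2  0. ] rotz -0.0001 F [ 0.2 -0.4 -2.9] open 0.019 t 20.9 q [-0.34 -0.09  1.94  0.    1.29 -0.31]
```

View pics/w15.png

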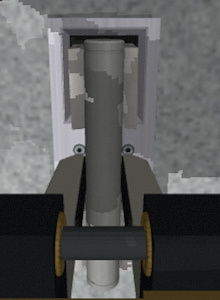

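Emit:
{"method": "jog_arm", "body": {
  "delta_rot": [
    [0, 0, 0],
    [0, 0, 0],
    [0, 0, 0],
    [0, 0, 0],
    [0, 0, 0]
  ],
  "xyz": [
    [0, 0, 1.5],
    [0, 0, 2.5],
    [0, 0, 3.5],
    [0, 0, 4],
    [0, 0, 4]
  ],
  "hand": [-1, -1, -1, -1, -1]
}}

```text
time: 21.45
ee_pos: [0.5094, -0.1557, 0.0372]
eef_rot: [[0.999, -0.038, -0.0], [-0.038, -0.999, -0.0], [-0.0, 0.0, -1.0]]
wrist_force: [-1.3, -1.1, -3.4]
opening: 0.0192
```

Emit:
{"method": "jog_arm", "body": {
  "delta_rot": [
    [0, 0, 0],
    [0, 0, 0],
    [0, 0, 0]
  ],
  "xyz": [
    [0, 0, 0.4],
    [0, 0, 0.8],
    [0, 0, 0.8]
  ],
  "hand": [-1, -1, -1]
}}

```text
time: 21.75
ee_pos: [0.5095, -0.1558, 0.037]
eef_rot: [[0.999, -0.038, 0.0], [-0.038, -0.999, -0.0], [0.0, 0.0, -1.0]]
wrist_force: [-3.6, 2.9, 5.2]
opening: 0.0191
```

Emit:
{"method": "jog_arm", "body": {
  "delta_rot": [
    [0, 0, 0],
    [0, 0, 0],
    [0, 0, 0],
    [0, 0, 0],
    [0, 0, 0],
    [0, 0, 0],
    [0, 0, 0],
    [0, 0, 0]
  ],
  "xyz": [
    [0, 0, 0],
    [0, 0, 0],
    [0, 0, 0],
    [0, 0, 0],
    [0, 0, -10],
    [0, 0, -35],
    [0, 0, -80],
    [0, 0, -120]
  ],
  "hand": [-0.5, -0.3, -0.1, -0.1, -0.1, -0.1, -0.1, 0]
}}

```text
time: 22.55
ee_pos: [0.5092, -0.1557, 0.1588]
eef_rot: [[0.999, -0.038, 0.0], [-0.038, -0.999, -0.0], [0.0, 0.0, -1.0]]
wrist_force: [0.6, -0.7, 0.8]
opening: 0.0451
```

Emit:
{"method": "jog_arm", "body": {
  "delta_rot": [
    [0, 0, 0],
    [0, 0, 0],
    [0, 0, 0],
    [0, 0, 0]
  ],
  "xyz": [
    [0, -40, -20],
    [0, -60, -40],
    [0, -60, -40],
    [0, -60, -40]
  ],
  "hand": [0.5, 0.5, 0.5, 0.5]
}}

```text
time: 22.95
ee_pos: [0.5118, -0.0958, 0.1968]
eef_rot: [[0.999, -0.037, 0.001], [-0.037, -0.999, -0.0], [0.001, 0.0, -1.0]]
wrist_force: [-0.2, 0.2, -1.4]
opening: 0.0692
```

```bash
python3 - <<'E'
from go import *
go(.6294,-.0105,-2.2)
f=grab_frame("wrist"); cv2.imwrite("pics/w16.png",f["image"])
g=grab_frame("top"); cv2.imwrite("pics/top1.png",cv2.resize(g["image"][140:280,225:425],None,fx=4,fy=4,interpolation=cv2.INTER_CUBIC))
E
```

```text
ee [ 0.5118 -0.0958  0.1968] yaw -2.15 tilt [ 0.0008 -0.0005] -> shift [ 1.143e+02 -8.970e+01  1.000e-01] rotz 0.0009 F [-0.2  0.2 -1.4] open 0.0692 t 22.95 q [-0.23 -0.22  1.8  -0.    1.56 -0.2 ]
```

View pics/w16.png

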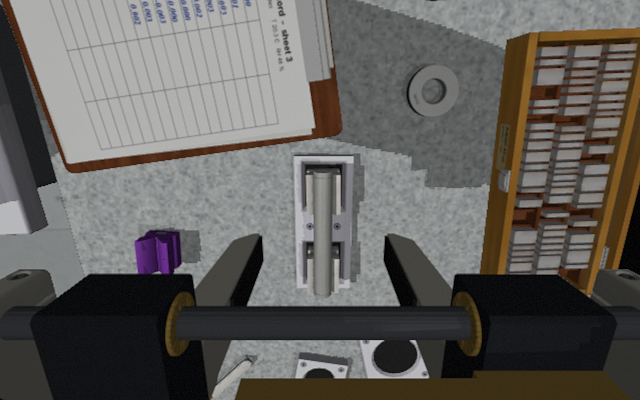

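View pics/top1.png

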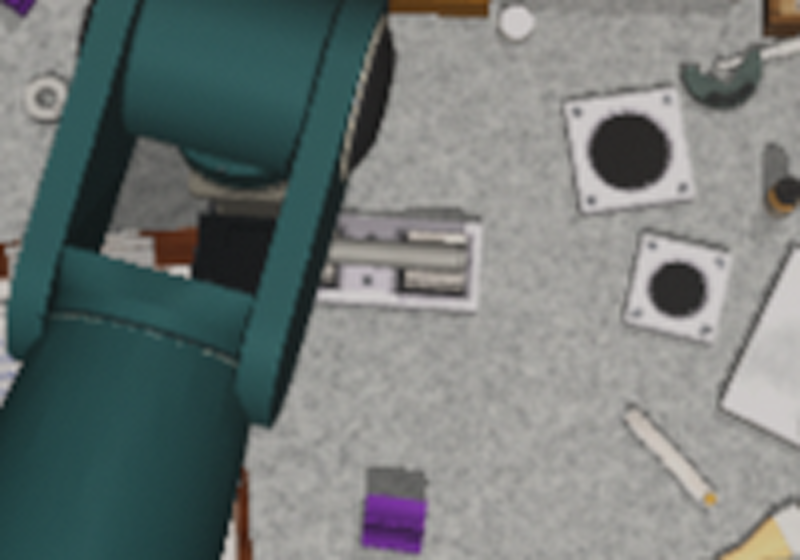

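Emit:
{"method": "jog_arm", "body": {
  "delta_rot": [
    [0, 0, -0.15],
    [0, 0, -0.3],
    [0, 0, -0.45],
    [0, 0, -0.6],
    [0, 0, -0.75],
    [0, 0, -0.9],
    [0, 0, -1.05],
    [0, 0, -1.2]
  ],
  "xyz": [
    [0, -20, 0],
    [0, -40, 0],
    [0, -60, 0],
    [0, -80, 0],
    [0, -90, 0],
    [20, -90, 0],
    [50, -90, 0],
    [80, -90, 0]
  ],
  "hand": [0.5, 0.5, 0.5, 0.5, 0.5, 0.5, 0.5, 0.5]
}}

```text
time: 23.85
ee_pos: [0.5958, -0.0098, 0.1954]
eef_rot: [[0.393, 0.92, -0.001], [0.92, -0.393, -0.0], [-0.001, -0.001, -1.0]]
wrist_force: [-0.3, -0.1, 0.4]
opening: 0.0703
```

Emit:
{"method": "jog_arm", "body": {
  "delta_rot": [
    [0, 0, -0.15],
    [0, 0, -0.3],
    [0, 0, -0.409],
    [0, 0, -0.409],
    [0, 0, -0.409]
  ],
  "xyz": [
    [0, 0, 20],
    [0, 0, 40],
    [0, 0, 60],
    [0, 0, 80],
    [0, 0, 80]
  ],
  "hand": [0.5, 0.5, 0.5, 0.5, 0.5]
}}

```text
time: 24.35
ee_pos: [0.5935, -0.0098, 0.1125]
eef_rot: [[0.001, 1.0, -0.006], [1.0, -0.001, 0.0], [0.0, -0.006, -1.0]]
wrist_force: [0.3, 0.1, 0.5]
opening: 0.0695
```

```bash
python3 - <<'E'
from go import *
go(.6294,-.0105,90)
f=grab_frame("wrist"); cv2.imwrite("pics/w17.png",f["image"])
a=rect(f,.58,.68,-.06,.14,.012,4000);cv2.imwrite("pics/r17.png",a)
E
```

```text
ee [ 0.5935 -0.0098  0.1125] yaw 89.92 tilt [-0.0057  0.0002] -> shift [-0.7 35.9 -0.2] rotz -0.0015 F [0.3 0.1 0.5] open 0.0695 t 24.35 q [-0.06 -0.01  1.74 -0.    1.41 -1.63]
```

View pics/w17.png

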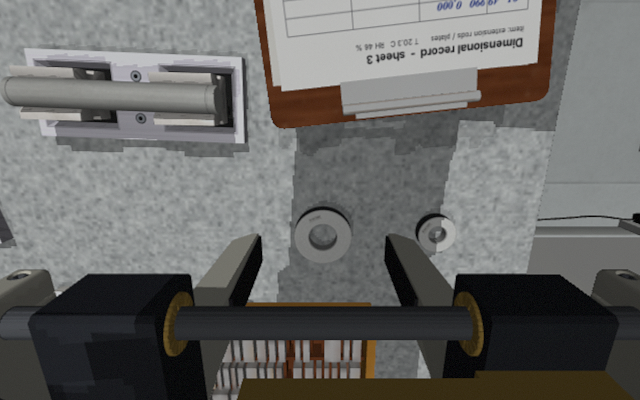

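View pics/r17.png

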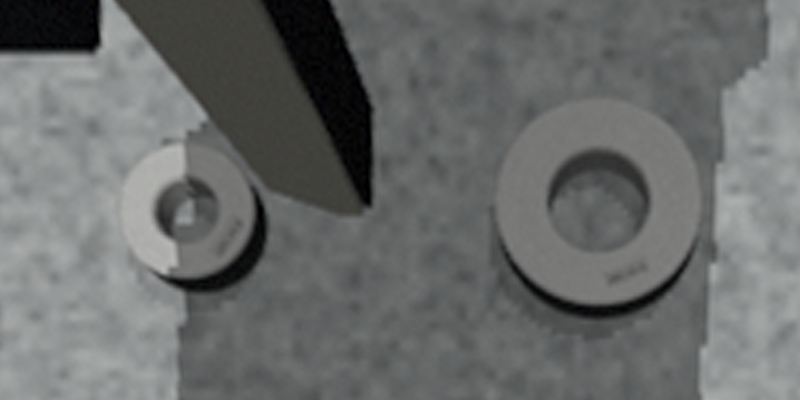

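Emit:
{"method": "jog_arm", "body": {
  "delta_rot": [
    [0, 0, 0],
    [0, 0, 0],
    [0, 0, 0],
    [0, 0, 0],
    [0, 0, 0],
    [0, 0, 0],
    [0, 0, 0],
    [0, 0, 0]
  ],
  "xyz": [
    [-0.5, 36, 10],
    [-0.5, 36, 40],
    [-0.5, 36, 70],
    [-0.5, 36, 85],
    [-0.5, 36, 95],
    [-0.5, 36, 100],
    [-0.5, 36, 100],
    [-0.5, 36, 100]
  ],
  "hand": [0.5, 0.5, 0.5, 0.5, 0.5, 0.5, 0.5, 0.5]
}}

```text
time: 25.2
ee_pos: [0.6317, -0.0095, 0.0177]
eef_rot: [[0.0, 1.0, 0.001], [1.0, -0.0, -0.0], [-0.0, 0.001, -1.0]]
wrist_force: [0.2, 0.4, 0.1]
opening: 0.0696
```

```bash
python3 - <<'E'
from go import *
go(.6294,-.0103,90)
f=grab_frame("wrist"); cv2.imwrite("pics/w18.png",f["image"])
E
```

```text
ee [ 0.6317 -0.0095  0.0177] yaw 89.98 tilt [ 0.0015 -0.0001] -> shift [-0.8 -2.3 -0. ] rotz -0.0003 F [0.2 0.4 0.1] open 0.0696 t 25.2 q [-0.06  0.15  1.74 -0.    1.25 -1.63]
```

View pics/w18.png

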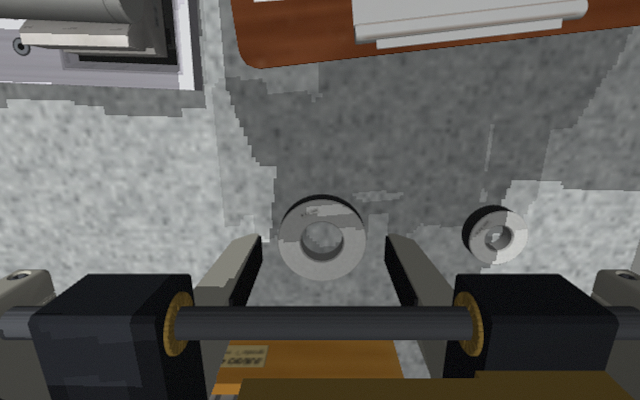

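Emit:
{"method": "jog_arm", "body": {
  "delta_rot": [
    [0, 0, 0],
    [0, 0, 0],
    [0, 0, 0],
    [0, 0, 0],
    [0, 0, 0],
    [0, 0, 0],
    [0, 0, 0],
    [0, 0, 0]
  ],
  "xyz": [
    [-0.8, -2.3, 6],
    [-0.8, -2.3, 12],
    [-0.8, -2.3, 12],
    [-0.8, -2.3, 12],
    [-0.8, -2.3, 12],
    [-0.8, -2.3, 12],
    [-0.8, -2.3, 12],
    [-0.8, -2.3, 12]
  ],
  "hand": [0.5, 0.5, 0.3, 0.1, 0.05, 0.05, -1, -1],
  "squeeze": 25
}}

```text
time: 26.05
ee_pos: [0.6288, -0.0103, 0.0045]
eef_rot: [[0.0, 1.0, 0.0], [1.0, -0.0, -0.0], [-0.0, 0.0, -1.0]]
wrist_force: [0.8, 0.3, -0.9]
opening: 0.0507
```

Emit:
{"method": "jog_arm", "body": {
  "delta_rot": [
    [0, 0, 0],
    [0, 0, 0],
    [0, 0, 0],
    [0, 0, 0]
  ],
  "xyz": [
    [0, 0, 0],
    [0, 0, -4],
    [0, 0, -10],
    [0, 0, -10]
  ],
  "hand": [-1, -1, -1, -1]
}}

```text
time: 26.45
ee_pos: [0.6293, -0.0103, 0.0157]
eef_rot: [[0.0, 1.0, 0.001], [1.0, -0.0, -0.0], [-0.0, 0.001, -1.0]]
wrist_force: [0.6, -0.2, -1.3]
opening: 0.0511
```

```bash
python3 - <<'E'
from go import *
go(.6003,-.3505,90)
f=grab_frame("wrist"); cv2.imwrite("pics/w19.png",f["image"])
E
```

```text
ee [ 0.6293 -0.0103  0.0157] yaw 89.98 tilt [ 0.0014 -0.0001] -> shift [-340.2  -28.9   -0. ] rotz -0.0003 F [ 0.6 -0.2 -1.3] open 0.0511 t 26.45 q [-0.06  0.14  1.75 -0.    1.25 -1.63]
```

View pics/w19.png

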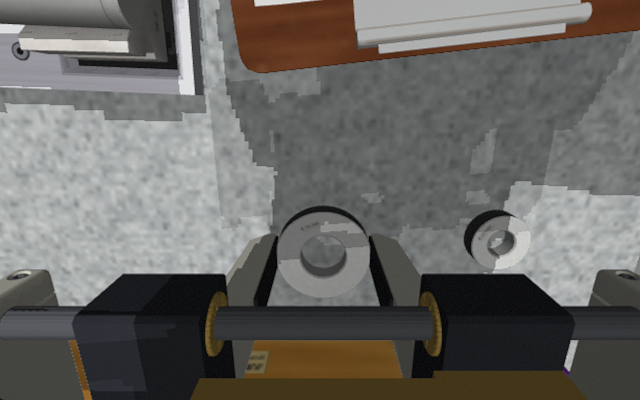

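Emit:
{"method": "jog_arm", "body": {
  "delta_rot": [
    [0, 0, 0],
    [0, 0, 0],
    [0, 0, 0],
    [0, 0, 0],
    [0, 0, 0],
    [0, 0, 0],
    [0, 0, 0],
    [0, 0, 0]
  ],
  "xyz": [
    [0, 0, -30],
    [0, 0, -65],
    [-40, -5, -75],
    [-80, -10, -75],
    [-125, -15, -75],
    [-170, -20, -75],
    [-215, -25, -75],
    [-260, -29, -75]
  ],
  "hand": [-1, -1, -1, -1, -1, -1, -1, -1]
}}

```text
time: 27.3
ee_pos: [0.5992, -0.272, 0.0895]
eef_rot: [[0.0, 1.0, 0.0], [1.0, -0.0, -0.0], [-0.0, 0.0, -1.0]]
wrist_force: [1.3, 0.2, -2.0]
opening: 0.0506
```

Emit:
{"method": "jog_arm", "body": {
  "delta_rot": [
    [0, 0, 0],
    [0, 0, 0],
    [0, 0, 0],
    [0, 0, 0],
    [0, 0, 0],
    [0, 0, 0]
  ],
  "xyz": [
    [-40, 0, 0],
    [-80, 0, 10],
    [-80, 0, 20],
    [-80, 0, 20],
    [-80, 0, 20],
    [-80, 0, 20]
  ],
  "hand": [-1, -1, -1, -1, -1, -1]
}}

```text
time: 27.9
ee_pos: [0.6002, -0.3492, 0.0701]
eef_rot: [[-0.001, 1.0, 0.001], [1.0, 0.001, -0.0], [-0.0, 0.001, -1.0]]
wrist_force: [-1.0, -0.9, -0.7]
opening: 0.0507
```

```bash
python3 - <<'E'
from go import *
go(.6003,-.3505,90)
f=grab_frame("wrist"); cv2.imwrite("pics/w20.png",f["image"])
E
```

```text
ee [ 0.6002 -0.3492  0.0701] yaw 90.05 tilt [ 0.0006 -0.0002] -> shift [-1.3  0.1  0. ] rotz 0.0009 F [-1.  -0.9 -0.7] open 0.0507 t 27.9 q [-0.56  0.23  1.56  0.    1.35 -2.14]
```

View pics/w20.png

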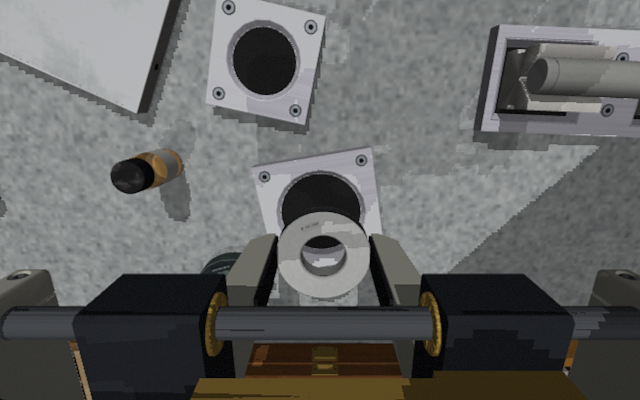

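Emit:
{"method": "jog_arm", "body": {
  "delta_rot": [
    [0, 0, 0],
    [0, 0, 0],
    [0, 0, 0],
    [0, 0, 0],
    [0, 0, 0],
    [0, 0, 0],
    [0, 0, 0],
    [0, 0, 0]
  ],
  "xyz": [
    [-1.3, 0, 10],
    [-1.3, 0, 25],
    [-1.3, 0, 36],
    [-1.3, 0, 43],
    [-1.3, 0, 47],
    [-1.3, 0, 49],
    [-1.3, 0, 50],
    [-1.3, 0, 50]
  ],
  "hand": [-1, -1, -1, -1, -1, -1, -1, -1]
}}

```text
time: 28.75
ee_pos: [0.5998, -0.3516, 0.0197]
eef_rot: [[0.0, 1.0, 0.0], [1.0, -0.0, -0.0], [-0.0, 0.0, -1.0]]
wrist_force: [0.4, -0.4, -1.2]
opening: 0.0507
```

```bash
python3 - <<'E'
from go import *
go(.6003,-.3505,90)
f=grab_frame("wrist"); cv2.imwrite("pics/w21.png",cv2.resize(f["image"][170:330,200:450],None,fx=3,fy=3))
E
```

```text
ee [ 0.5998 -0.3516  0.0197] yaw 89.98 tilt [ 0.0003 -0.0002] -> shift [ 1.1  0.5 -0. ] rotz -0.0003 F [ 0.4 -0.4 -1.2] open 0.0507 t 28.75 q [-0.57  0.27  1.59  0.    1.28 -2.14]
```

View pics/w21.png

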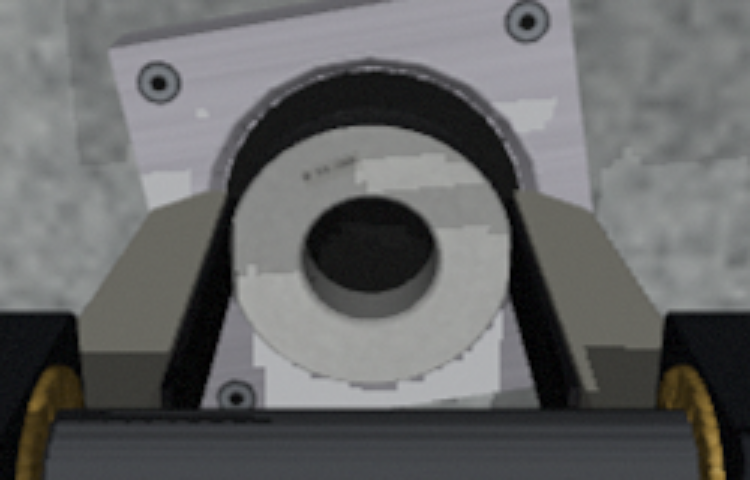

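```bash
python3 - <<'E'
from go import *
f=grab_frame("wrist"); s=sense(); p=s["ee_pos"]; F=320
F=200/np.tan(np.radians(f["vfov"]/2))
c=lambda q:np.round(((proj(f,q)-[200,170])*3))
print("ring near/far",c((p[0]-.026,p[1],.0262)),c((p[0]+.026,p[1],.0262)), "L/R",c((p[0],p[1]-.026,.0262)),c((p[0],p[1]+.026,.0262)))
print("mouth near", c((.6003-.033,-.3505,.012)),"floor near",c((.6003-.030,-.3505,.008)))
print("mouth L/R",c((.6003-.02,-.3505-.0262,.012)),c((.6003-.02,-.3505+.0262,.012)))
print(ray(f,200+370/3,170+60/3,.012), ray(f,200+372/3,170+125/3,.0262),ray(f,200+372/3,170+383/3,.0262))
E
```

```text
ring near/far [364. 119.] [364. 376.] L/R [222. 253.] [506. 253.]
mouth near [371.  61.] floor near [371.  70.]
mouth L/R [234. 126.] [507. 126.]
[ 0.56718127 -0.35061713  0.012     ] [ 0.57508056 -0.35026398  0.0262    ] [ 0.62738313 -0.35021995  0.0262    ]
```

Emit:
{"method": "jog_arm", "body": {
  "delta_rot": [
    [0, 0, 0],
    [0, 0, 0],
    [0, 0, 0],
    [0, 0, 0],
    [0, 0, 0],
    [0, 0, 0]
  ],
  "xyz": [
    [0, -0.5, 2],
    [0, -0.7, 3.5],
    [0, -0.7, 4.5],
    [0, -0.7, 5],
    [0, -0.7, 5.3],
    [0, -0.7, 5.3]
  ],
  "hand": [-1, -1, -1, -1, -1, -1]
}}

```text
time: 29.45
ee_pos: [0.599, -0.3515, 0.0141]
eef_rot: [[0.0, 1.0, -0.0], [1.0, -0.0, 0.0], [0.0, -0.0, -1.0]]
wrist_force: [0.2, -0.0, -2.4]
opening: 0.0507
```

Emit:
{"method": "jog_arm", "body": {
  "delta_rot": [
    [0, 0, 0],
    [0, 0, 0],
    [0, 0, 0],
    [0, 0, 0]
  ],
  "xyz": [
    [0, 0, 0.3],
    [0, 0, 0.6],
    [0, 0, 0.6],
    [0, 0, 0.6]
  ],
  "hand": [-1, -1, -1, -1]
}}

```text
time: 29.85
ee_pos: [0.599, -0.3515, 0.0135]
eef_rot: [[0.0, 1.0, 0.0], [1.0, -0.0, 0.0], [0.0, 0.0, -1.0]]
wrist_force: [-0.6, 0.5, -1.0]
opening: 0.0504
```

Emit:
{"method": "jog_arm", "body": {
  "delta_rot": [
    [0, 0, 0],
    [0, 0, 0],
    [0, 0, 0],
    [0, 0, 0]
  ],
  "xyz": [
    [0, 0, 0.3],
    [0, 0, 0.6],
    [0, 0, 0.6],
    [0, 0, 0.6]
  ],
  "hand": [-1, -1, -1, -1]
}}

```text
time: 30.25
ee_pos: [0.599, -0.3515, 0.0129]
eef_rot: [[0.0, 1.0, -0.0], [1.0, -0.0, -0.0], [-0.0, -0.0, -1.0]]
wrist_force: [-0.1, 0.4, -1.4]
opening: 0.0504
```

Emit:
{"method": "jog_arm", "body": {
  "delta_rot": [
    [0, 0, 0],
    [0, 0, 0],
    [0, 0, 0]
  ],
  "xyz": [
    [0, 0, 0.3],
    [0, 0, 0.4],
    [0, 0, 0.4]
  ],
  "hand": [-1, -1, -1]
}}

```text
time: 30.55
ee_pos: [0.599, -0.3515, 0.0125]
eef_rot: [[0.0, 1.0, -0.0], [1.0, -0.0, 0.0], [0.0, -0.0, -1.0]]
wrist_force: [-0.9, 0.2, -1.2]
opening: 0.0506
```

Emit:
{"method": "jog_arm", "body": {
  "delta_rot": [
    [0, 0, 0],
    [0, 0, 0],
    [0, 0, 0]
  ],
  "xyz": [
    [0, 0, 0.3],
    [0, 0, 0.4],
    [0, 0, 0.4]
  ],
  "hand": [-1, -1, -1]
}}

```text
time: 30.85
ee_pos: [0.599, -0.3516, 0.0125]
eef_rot: [[0.0, 1.0, 0.0], [1.0, -0.0, -0.0], [-0.0, 0.0, -1.0]]
wrist_force: [-2.6, 2.5, 4.7]
opening: 0.0505
```

Emit:
{"method": "jog_arm", "body": {
  "delta_rot": [
    [0, 0, 0],
    [0, 0, 0],
    [0, 0, 0],
    [0, 0, 0],
    [0, 0, 0],
    [0, 0, 0],
    [0, 0, 0],
    [0, 0, 0]
  ],
  "xyz": [
    [0, 0, 0],
    [0, 0, 0],
    [0, 0, 0],
    [0, 0, -0.5],
    [0, 0, -10],
    [0, 0, -40],
    [0, 0, -80],
    [0, 0, -100]
  ],
  "hand": [0.2, 0.3, 0.35, 0.35, 0.35, 0.35, 0.35, 0.35]
}}

```text
time: 31.65
ee_pos: [0.5997, -0.352, 0.1164]
eef_rot: [[0.0, 1.0, 0.003], [1.0, -0.0, -0.002], [-0.002, 0.003, -1.0]]
wrist_force: [0.2, -0.8, 0.3]
opening: 0.063
```

```bash
python3 - <<'E'
from go import *
go(.627,.0929,90)
f=grab_frame("wrist"); cv2.imwrite("pics/w22.png",f["image"])
E
```

```text
ee [ 0.5997 -0.352   0.1164] yaw 89.98 tilt [ 0.0031 -0.0019] -> shift [444.9  27.1  -0.8] rotz -0.0003 F [ 0.2 -0.8  0.3] open 0.063 t 31.65 q [-0.57  0.2   1.51  0.    1.42 -2.14]
```

View pics/w22.png

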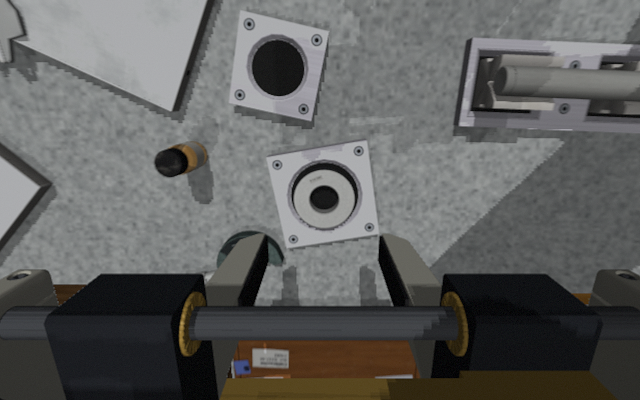

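Emit:
{"method": "jog_arm", "body": {
  "delta_rot": [
    [0, 0, 0],
    [0, 0, 0],
    [0, 0, 0],
    [0, 0, 0],
    [0, 0, 0],
    [0, 0, 0],
    [0, 0, 0],
    [0, 0, 0]
  ],
  "xyz": [
    [45, 0, -10],
    [90, 0, -10],
    [135, 0, -10],
    [180, 0, -10],
    [225, 0, -10],
    [270, 0, -10],
    [315, 0, -10],
    [360, 0, -10]
  ],
  "hand": [0.35, 0.3, 0.12, 0.12, 0.12, 0.12, 0.12, 0.12]
}}

```text
time: 32.5
ee_pos: [0.5988, 0.0102, 0.1227]
eef_rot: [[0.0, 1.0, 0.001], [1.0, -0.0, -0.0], [-0.0, 0.001, -1.0]]
wrist_force: [1.3, -0.0, 0.5]
opening: 0.0522
```

Emit:
{"method": "jog_arm", "body": {
  "delta_rot": [
    [0, 0, 0],
    [0, 0, 0],
    [0, 0, 0],
    [0, 0, 0],
    [0, 0, 0],
    [0, 0, 0],
    [0, 0, 0]
  ],
  "xyz": [
    [45, 0, 0],
    [85, 0, 0],
    [85, 0, 20],
    [85, 0, 20],
    [85, 0, 20],
    [85, 0, 20],
    [85, 0, 20]
  ],
  "hand": [0.12, 0.12, 0.12, 0.12, 0.12, 0.12, 0.12]
}}

```text
time: 33.2
ee_pos: [0.5995, 0.0928, 0.103]
eef_rot: [[0.001, 1.0, 0.001], [1.0, -0.001, 0.0], [0.0, 0.001, -1.0]]
wrist_force: [-1.1, 0.2, -0.7]
opening: 0.052
```

```bash
python3 - <<'E'
from go import *
go(.627,.0929,90)
f=grab_frame("wrist"); cv2.imwrite("pics/w23.png",f["image"])
a=rect(f,.58,.68,.04,.14,.012,4000);cv2.imwrite("pics/r23.png",a)
E
```

```text
ee [0.5995 0.0928 0.103 ] yaw 89.92 tilt [0.001  0.0001] -> shift [ 0.2 27.5  0. ] rotz -0.0014 F [-1.1  0.2 -0.7] open 0.052 t 33.2 q [ 0.11  0.02  1.73 -0.    1.39 -1.46]
```

View pics/w23.png

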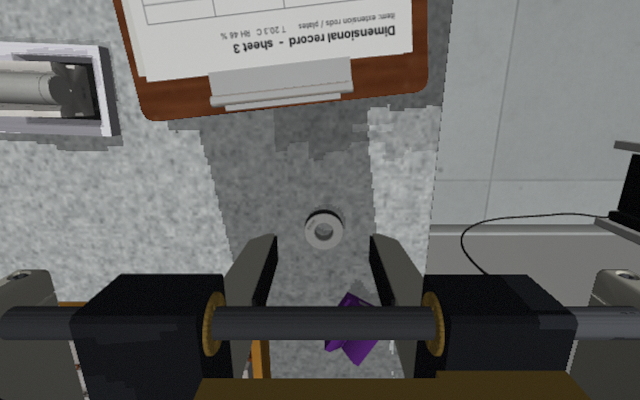

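View pics/r23.png

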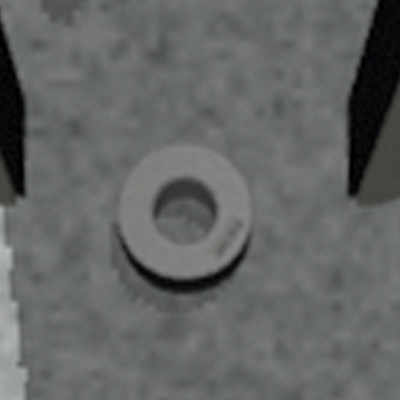

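Emit:
{"method": "jog_arm", "body": {
  "delta_rot": [
    [0, 0, 0],
    [0, 0, 0],
    [0, 0, 0],
    [0, 0, 0],
    [0, 0, 0],
    [0, 0, 0],
    [0, 0, 0]
  ],
  "xyz": [
    [0.6, 27.5, 10],
    [0.6, 27.5, 40],
    [0.6, 27.5, 65],
    [0.6, 27.5, 80],
    [0.6, 27.5, 88],
    [0.6, 27.5, 88],
    [0.6, 27.5, 88]
  ],
  "hand": [0.12, 0.12, 0.12, 0.12, 0.12, 0.12, 0.12]
}}

```text
time: 33.95
ee_pos: [0.6272, 0.0941, 0.0154]
eef_rot: [[0.0, 1.0, 0.001], [1.0, -0.0, 0.0], [0.0, 0.001, -1.0]]
wrist_force: [-0.1, 0.1, -0.6]
opening: 0.0523
```

```bash
python3 - <<'E'
from go import *
go(.6271,.0935,90)
f=grab_frame("wrist"); cv2.imwrite("pics/w24.png",f["image"])
E
```

```text
ee [0.6272 0.0941 0.0154] yaw 89.98 tilt [0.0013 0.0002] -> shift [-0.6 -0.1 -0. ] rotz -0.0004 F [-0.1  0.1 -0.6] open 0.0523 t 33.95 q [ 0.11  0.15  1.74  0.    1.25 -1.46]
```

View pics/w24.png

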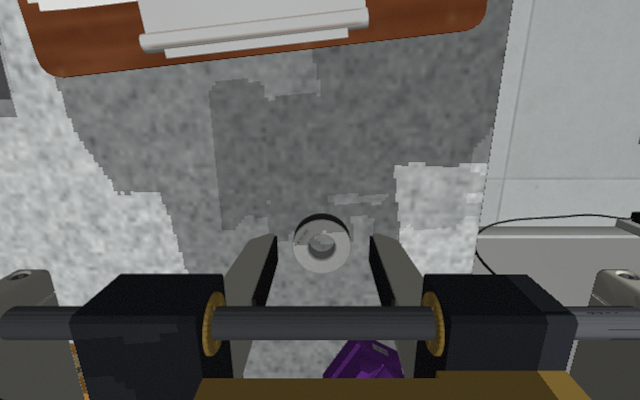

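Emit:
{"method": "jog_arm", "body": {
  "delta_rot": [
    [0, 0, 0],
    [0, 0, 0],
    [0, 0, 0],
    [0, 0, 0],
    [0, 0, 0],
    [0, 0, 0],
    [0, 0, 0],
    [0, 0, 0]
  ],
  "xyz": [
    [-0.3, 0, 5],
    [-0.3, 0, 8.7],
    [-0.3, 0, 8.7],
    [-0.3, 0, 8.7],
    [-0.3, 0, 8.7],
    [-0.3, 0, 8.7],
    [-0.3, 0, 8.7],
    [-0.3, 0, 8.7]
  ],
  "hand": [0.12, 0.12, 0, -0.2, -0.32, -0.32, -1, -1],
  "squeeze": 20
}}

```text
time: 34.8
ee_pos: [0.6267, 0.0938, 0.0056]
eef_rot: [[0.0, 1.0, 0.0], [1.0, -0.0, 0.0], [0.0, 0.0, -1.0]]
wrist_force: [-0.5, 0.1, 0.4]
opening: 0.033
```

Emit:
{"method": "jog_arm", "body": {
  "delta_rot": [
    [0, 0, 0],
    [0, 0, 0],
    [0, 0, 0],
    [0, 0, 0],
    [0, 0, 0]
  ],
  "xyz": [
    [0, 0, 0],
    [0, 0, -4],
    [0, 0, -15],
    [0, 0, -50],
    [0, 0, -85]
  ],
  "hand": [-1, -1, -1, -1, -1]
}}

```text
time: 35.3
ee_pos: [0.6262, 0.0937, 0.0918]
eef_rot: [[0.0, 1.0, -0.001], [1.0, -0.0, -0.0], [-0.0, -0.001, -1.0]]
wrist_force: [0.6, -0.3, -0.3]
opening: 0.0331
```

```bash
python3 - <<'E'
from go import *
go(.4947,-.3874,90)
f=grab_frame("wrist"); cv2.imwrite("pics/w25.png",f["image"])
E
```

```text
ee [0.6262 0.0937 0.0918] yaw 89.98 tilt [-0.001  -0.0001] -> shift [-4.812e+02 -1.314e+02  2.000e-01] rotz -0.0003 F [ 0.6 -0.3 -0.3] open 0.0331 t 35.3 q [ 0.11  0.09  1.68  0.    1.37 -1.46]
```

View pics/w25.png

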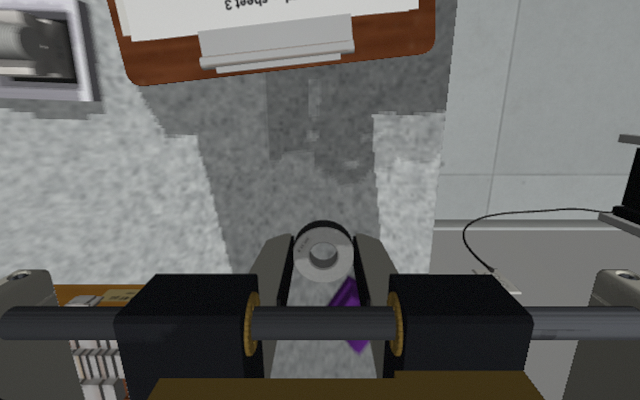

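Emit:
{"method": "jog_arm", "body": {
  "delta_rot": [
    [0, 0, 0],
    [0, 0, 0],
    [0, 0, 0],
    [0, 0, 0],
    [0, 0, 0],
    [0, 0, 0],
    [0, 0, 0],
    [0, 0, 0]
  ],
  "xyz": [
    [-35, -10, -20],
    [-75, -20, -20],
    [-120, -32, -20],
    [-165, -45, -20],
    [-210, -57, -20],
    [-255, -70, -20],
    [-300, -82, -20],
    [-345, -94, -20]
  ],
  "hand": [-1, -1, -1, -1, -1, -1, -1, -1]
}}

```text
time: 36.15
ee_pos: [0.5318, -0.253, 0.1114]
eef_rot: [[0.0, 1.0, 0.001], [1.0, -0.0, -0.001], [-0.001, 0.001, -1.0]]
wrist_force: [1.0, 0.3, -0.2]
opening: 0.0334
```

Emit:
{"method": "jog_arm", "body": {
  "delta_rot": [
    [0, 0, 0],
    [0, 0, 0],
    [0, 0, 0],
    [0, 0, 0],
    [0, 0, 0],
    [0, 0, 0],
    [0, 0, 0],
    [0, 0, 0]
  ],
  "xyz": [
    [-45, -12, 0],
    [-90, -25, 0],
    [-136, -37, 0],
    [-136, -37, 20],
    [-136, -37, 45],
    [-136, -37, 45],
    [-136, -37, 45],
    [-136, -37, 45]
  ],
  "hand": [-1, -1, -1, -1, -1, -1, -1, -1]
}}

```text
time: 36.95
ee_pos: [0.4961, -0.3874, 0.0673]
eef_rot: [[-0.0, 1.0, 0.001], [1.0, 0.0, -0.001], [-0.001, 0.001, -1.0]]
wrist_force: [-0.6, -0.8, -0.1]
opening: 0.033
```

```bash
python3 - <<'E'
from go import *
go(.4947,-.3874,90)
f=grab_frame("wrist"); cv2.imwrite("pics/w26.png",f["image"])
E
```

```text
ee [ 0.4961 -0.3874  0.0673] yaw 90.01 tilt [ 0.0014 -0.0013] -> shift [-0.  -1.4 -0. ] rotz 0.0002 F [-0.6 -0.8 -0.1] open 0.033 t 36.95 q [-0.7   0.1   1.71 -0.    1.33 -2.27]
```

View pics/w26.png

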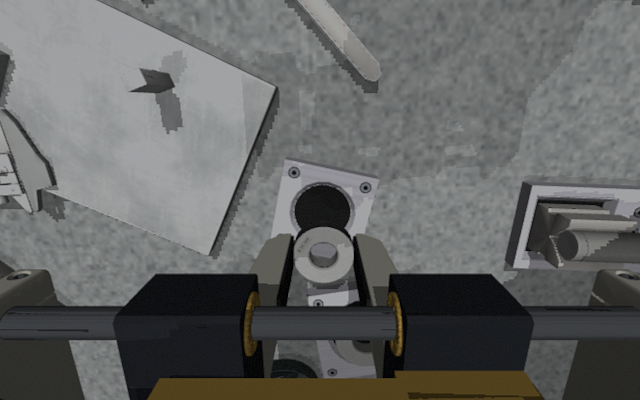

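Emit:
{"method": "jog_arm", "body": {
  "delta_rot": [
    [0, 0, 0],
    [0, 0, 0],
    [0, 0, 0],
    [0, 0, 0],
    [0, 0, 0],
    [0, 0, 0],
    [0, 0, 0],
    [0, 0, 0]
  ],
  "xyz": [
    [0, -0.7, 10],
    [0, -0.7, 24],
    [0, -0.7, 35],
    [0, -0.7, 41],
    [0, -0.7, 45],
    [0, -0.7, 46.5],
    [0, -0.7, 46.5],
    [0, -0.7, 46.5]
  ],
  "hand": [-1, -1, -1, -1, -1, -1, -1, -1]
}}

```text
time: 37.8
ee_pos: [0.495, -0.3874, 0.0193]
eef_rot: [[0.0, 1.0, 0.0], [1.0, -0.0, -0.0], [-0.0, 0.0, -1.0]]
wrist_force: [0.8, -0.7, 0.5]
opening: 0.0333
```

```bash
python3 - <<'E'
from go import *
go(.4947,-.3874,90)
f=grab_frame("wrist"); cv2.imwrite("pics/w27.png",cv2.resize(f["image"][150:310,200:450],None,fx=3,fy=3))
print(dark(f,.45,.495,-.43,-.34,.008))
E
```

```text
ee [ 0.495  -0.3874  0.0193] yaw 89.98 tilt [ 0.0004 -0.0004] -> shift [-0.  -0.3 -0. ] rotz -0.0003 F [ 0.8 -0.7  0.5] open 0.0333 t 37.8 q [-0.7   0.14  1.75 -0.    1.25 -2.28]
[(0.4845, -0.3865, 21.0, 40.0, 90.0)]
```

View pics/w27.png

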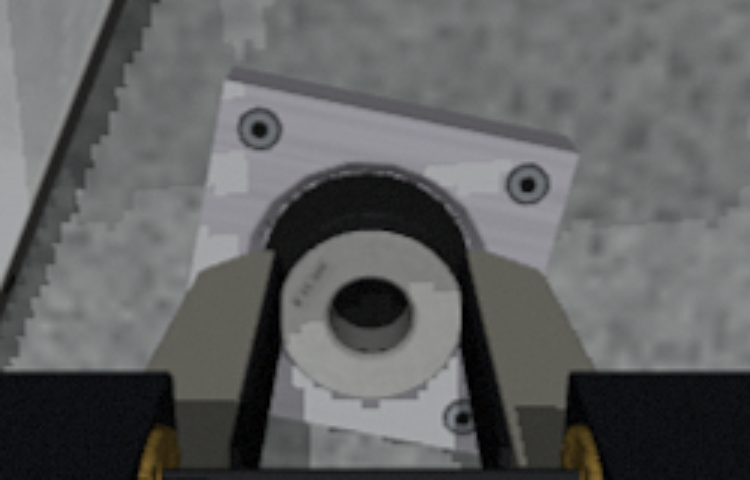

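Emit:
{"method": "jog_arm", "body": {
  "delta_rot": [
    [0, 0, 0],
    [0, 0, 0],
    [0, 0, 0],
    [0, 0, 0],
    [0, 0, 0],
    [0, 0, 0],
    [0, 0, 0],
    [0, 0, 0]
  ],
  "xyz": [
    [0.3, 0, 2],
    [0.3, 0, 3.5],
    [0.3, 0, 4.3],
    [0.3, 0, 4.7],
    [0.3, 0, 5],
    [0.3, 0, 5.2],
    [0.3, 0, 5.2],
    [0.3, 0, 5.2]
  ],
  "hand": [-1, -1, -1, -1, -1, -1, -1, -1]
}}

```text
time: 38.65
ee_pos: [0.4948, -0.3869, 0.0138]
eef_rot: [[0.0, 1.0, 0.0], [1.0, -0.0, -0.0], [-0.0, 0.0, -1.0]]
wrist_force: [0.0, -0.0, -0.3]
opening: 0.0331
```

Emit:
{"method": "jog_arm", "body": {
  "delta_rot": [
    [0, 0, 0],
    [0, 0, 0],
    [0, 0, 0]
  ],
  "xyz": [
    [0, 0, 0.3],
    [0, 0, 0.5],
    [0, 0, 0.5]
  ],
  "hand": [-1, -1, -1]
}}

```text
time: 38.95
ee_pos: [0.4949, -0.387, 0.0135]
eef_rot: [[0.0, 1.0, 0.0], [1.0, -0.0, -0.0], [-0.0, 0.0, -1.0]]
wrist_force: [-1.6, -0.4, 4.0]
opening: 0.0334
```

Contact (4 N). I'll release and rise.

Emit:
{"method": "jog_arm", "body": {
  "delta_rot": [
    [0, 0, 0],
    [0, 0, 0],
    [0, 0, 0],
    [0, 0, 0],
    [0, 0, 0],
    [0, 0, 0],
    [0, 0, 0],
    [0, 0, 0]
  ],
  "xyz": [
    [0, 0, 0],
    [0, 0, 0],
    [0, 0, 0],
    [0, 0, -0.5],
    [0, 0, -10],
    [0, 0, -40],
    [0, 0, -90],
    [0, 0, -140]
  ],
  "hand": [-0.2, -0.1, 0, 0, 0, 0, 0, 0]
}}

```text
time: 39.75
ee_pos: [0.4944, -0.3866, 0.1552]
eef_rot: [[0.0, 1.0, -0.001], [1.0, -0.0, 0.001], [0.001, -0.001, -1.0]]
wrist_force: [0.4, 0.2, 0.9]
opening: 0.0463
```

Emit:
{"method": "jog_arm", "body": {
  "delta_rot": [
    [0, 0, 0],
    [0, 0, 0],
    [0, 0, 0],
    [0, 0, 0],
    [0, 0, 0],
    [0, 0, 0]
  ],
  "xyz": [
    [40, 20, -30],
    [80, 40, -60],
    [120, 60, -60],
    [120, 60, -60],
    [120, 60, -60],
    [120, 60, -60]
  ],
  "hand": [0, 0, 0, 0, 0, 0]
}}

```text
time: 40.35
ee_pos: [0.5544, -0.2675, 0.2132]
eef_rot: [[0.001, 1.0, -0.0], [1.0, -0.001, -0.0], [-0.0, -0.0, -1.0]]
wrist_force: [0.4, 0.2, 0.0]
opening: 0.0467
```

```bash
python3 - <<'E'
from go import *
go(.6,-.27,90)
f=grab_frame("wrist"); cv2.imwrite("pics/w28.png",f["image"])
a=rect(f,.45,.57,-.25,-.06,.042,3500);cv2.imwrite("pics/r28.png",a)
a=rect(f,.45,.65,-.44,-.29,.014,3500);cv2.imwrite("pics/r28n.png",cv2.resize(a,None,fx=.8,fy=.8))
E
```

```text
ee [ 0.5544 -0.2675  0.2132] yaw 89.96 tilt [-0.0004 -0.0001] -> shift [-2.4 45.6 -0. ] rotz -0.0006 F [0.4 0.2 0. ] open 0.0467 t 40.35 q [-0.49 -0.01  1.58 -0.    1.57 -2.06]
```

View pics/w28.png

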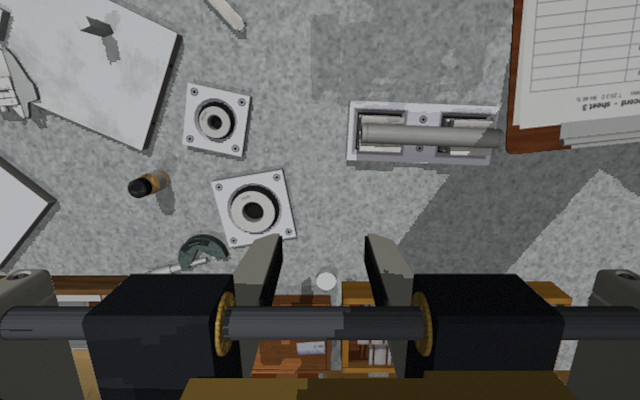

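View pics/r28.png

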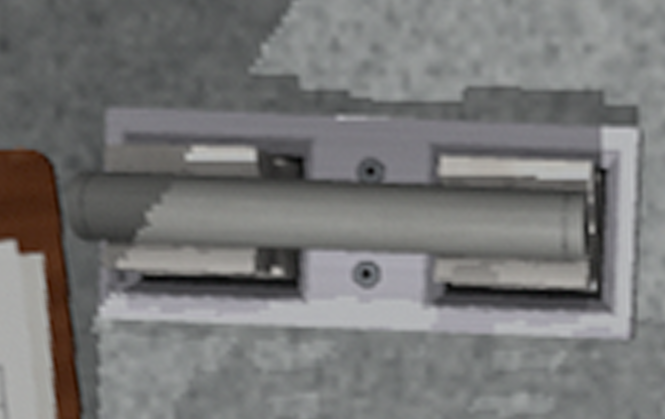

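View pics/r28n.png

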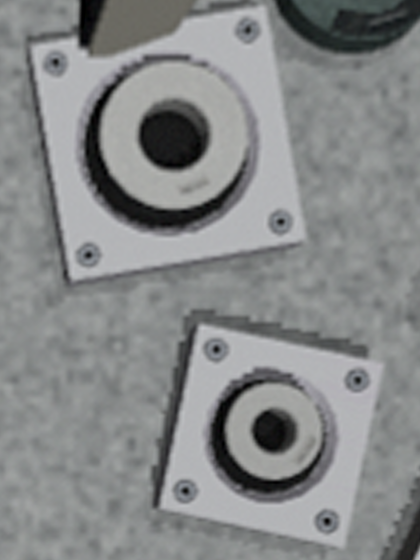

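```bash
python3 - <<'E'
from go import *
f=grab_frame("wrist")
a=rect(f,.56,.64,-.39,-.31,.020,5000);b=rect(f,.455,.535,-.43,-.35,.020,5000)
cv2.imwrite("pics/r29.png",np.hstack([a,b]))
E
```

```text
Traceback (most recent call last):
ValueError: all the input array dimensions except for the concatenation axis must match exactly, but along dimension 0, the array at index 0 has size 399 and the array at index 1 has size 400
```

Emit:
{"method": "jog_arm", "body": {
  "delta_rot": [
    [0, 0, 0],
    [0, 0, 0],
    [0, 0, 0],
    [0, 0, 0],
    [0, 0, 0],
    [0, 0, 0]
  ],
  "xyz": [
    [-40, 20, 0],
    [-80, 40, 0],
    [-100, 60, 0],
    [-100, 60, 0],
    [-100, 60, 0],
    [-100, 60, 0]
  ],
  "hand": [0, 0, 0, 0, 0, 0]
}}

```text
time: 41.05
ee_pos: [0.6141, -0.3669, 0.2133]
eef_rot: [[0.001, 1.0, -0.0], [1.0, -0.001, 0.0], [0.0, -0.0, -1.0]]
wrist_force: [-0.7, -0.4, 0.1]
opening: 0.0464
```

```bash
python3 - <<'E'
from go import *
f=grab_frame("wrist")
a=rect(f,.56,.64,-.39,-.31,.020,5000);b=rect(f,.455,.535,-.43,-.35,.020,5000)
cv2.imwrite("pics/r29.png",np.hstack([a[:399,:399],b[:399,:399]]))
print(np.round(f["T"][:3,3],3))
E
```

```text
[ 0.533 -0.366  0.379]
```

View pics/r29.png

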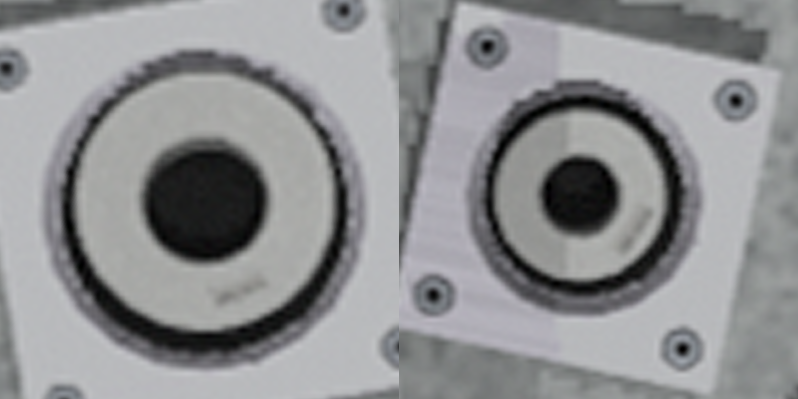

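Emit:
{"method": "jog_arm", "body": {
  "delta_rot": [
    [0, 0, 0],
    [0, 0, 0],
    [0, 0, 0],
    [0, 0, 0],
    [0, 0, 0],
    [0, 0, 0],
    [0, 0, 0],
    [0, 0, 0]
  ],
  "xyz": [
    [45, -10, 0],
    [90, -20, 0],
    [135, -30, 0],
    [180, -40, 0],
    [211, -50, 0],
    [211, -50, 0],
    [211, -50, 0],
    [211, -50, 0]
  ],
  "hand": [0, 0, 0, 0, 0, 0, 0, 0]
}}

```text
time: 41.9
ee_pos: [0.5648, -0.1564, 0.2135]
eef_rot: [[0.0, 1.0, 0.0], [1.0, -0.0, -0.0], [-0.0, 0.0, -1.0]]
wrist_force: [0.5, -0.3, 0.4]
opening: 0.0466
```

```bash
python3 - <<'E'
from go import *
f=grab_frame("wrist")
a=rect(f,.455,.565,-.255,-.06,.042,4000);cv2.imwrite("pics/r30.png",a)
print(np.round(f["T"][:3,3],3),a.shape,dark(f,.44,.57,-.26,-.06,.006,amin=20))
g=grab_frame("scene"); cv2.imwrite("pics/sc2.png",cv2.resize(g["image"][140:300,200:460],None,fx=3,fy=3,interpolation=cv2.INTER_CUBIC))
E
```

```text
[ 0.484 -0.155  0.379] (439, 780, 3) [(0.4913, -0.107, 49.0, 4.0, 0.7), (0.4922, -0.2032, 49.0, 12.2, 2.2), (0.525, -0.1835, 9.0, 7.0, 90.0)]
```

View pics/r30.png

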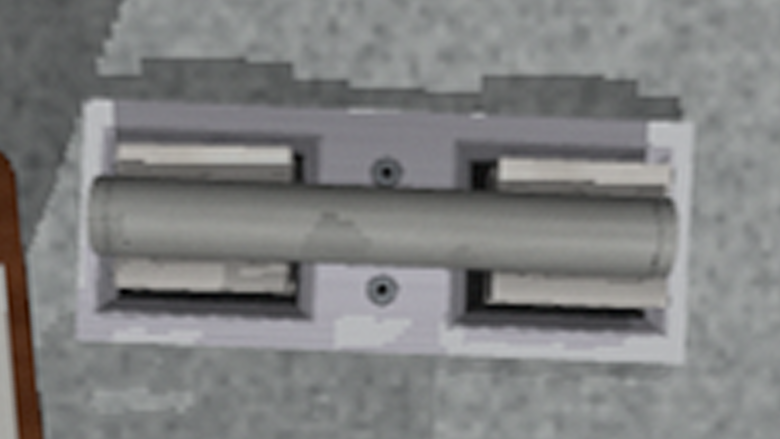

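View pics/sc2.png

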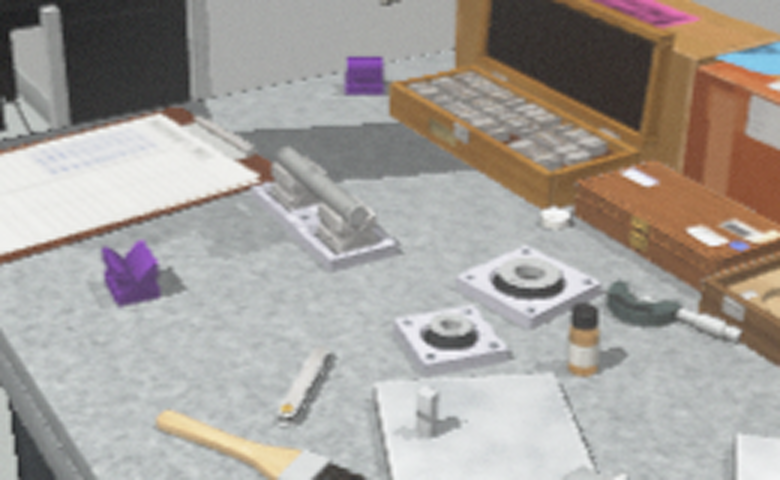

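```bash
python3 - <<'E'
from go import *
f=grab_frame("wrist")
a=rect(f,.475,.55,-.15,-.07,.006,5000);b=rect(f,.475,.55,-.245,-.165,.006,5000)
h=min(len(a),len(b)); o=np.hstack([a[:h,:399],b[:h,:399]])
cv2.imwrite("pics/r31.png",cv2.convertScaleAbs(o,alpha=1.5,beta=20)); print(sense()["time"],np.round(f["T"][:3,3],3))
E
```

```text
42.05 [ 0.484 -0.156  0.379]
```

View pics/r31.png

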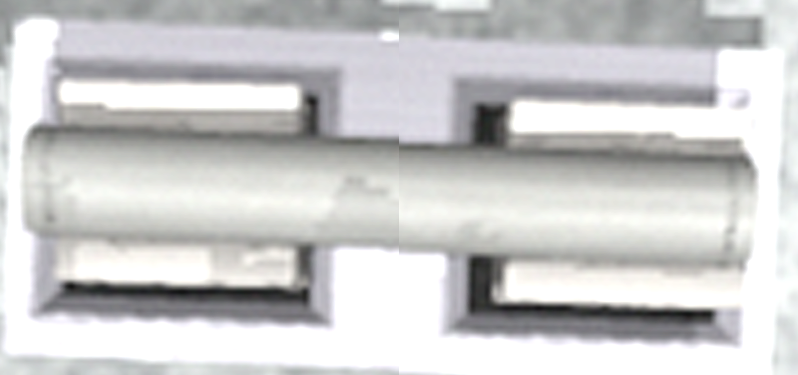

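Emit:
{"method": "jog_arm", "body": {
  "delta_rot": [
    [0, 0, 0],
    [0, 0, 0],
    [0, 0, 0],
    [0, 0, 0],
    [0, 0, 0],
    [0, 0, 0]
  ],
  "xyz": [
    [24, 0, 25],
    [48, 10, 70],
    [48, 20, 90],
    [48, 20, 90],
    [48, 20, 90],
    [48, 20, 90]
  ],
  "hand": [0, 0, 0, 0, 0, 0]
}}

```text
time: 42.65
ee_pos: [0.5853, -0.1087, 0.125]
eef_rot: [[0.001, 1.0, 0.002], [1.0, -0.001, -0.001], [-0.001, 0.002, -1.0]]
wrist_force: [-0.3, 0.0, -0.0]
opening: 0.0469
```

```bash
python3 - <<'E'
from go import *
f=grab_frame("wrist"); print(np.round(f["T"][:3,3],4))
cv2.imwrite("pics/w32.png",f["image"])
a=rect(f,.475,.55,-.15,-.07,.040,5000);b=rect(f,.475,.55,-.15,-.07,.006,5000)
h=min(len(a),len(b)); o=np.hstack([a[:h,:399],b[:h,:399]])
cv2.imwrite("pics/r32.png",cv2.convertScaleAbs(o,alpha=1.3,beta=10))
E
```

```text
[ 0.5041 -0.1076  0.2906]
```

View pics/r32.png

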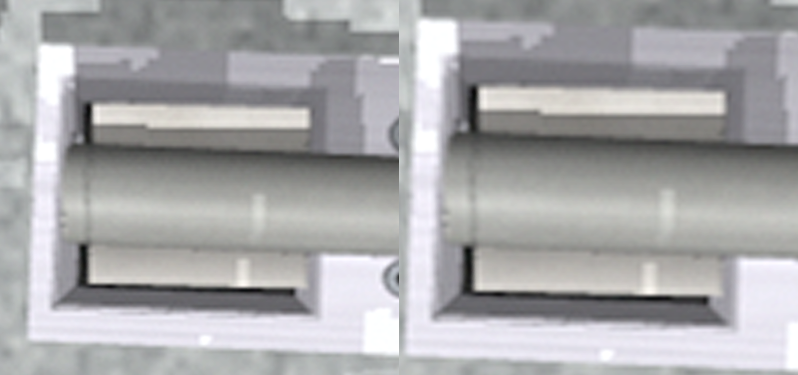

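View pics/w32.png

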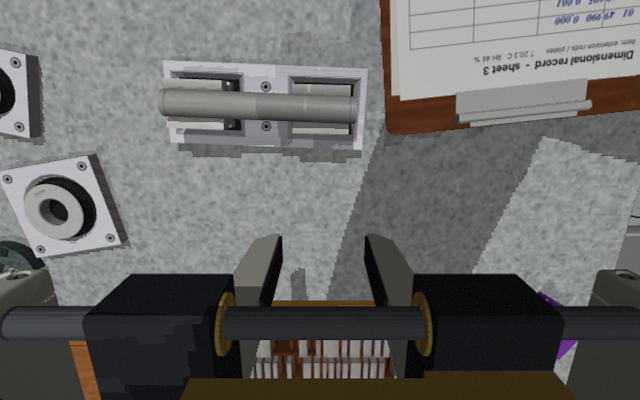

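All the checks agree: both V-blocks went down 6 mm from worktop to pocket floor, the rod lies in both grooves, and the rings are centred in their recesses. The arm is clear, so I'm handing in.

```bash
python3 - <<'E'
from plant import *
print(sense()["time"]); print(close_job())
E
```

```text
42.7
the job is handed in; nothing more can be done
None
```

I laid the kit out and handed the job in at 42.7 s. The order was both grey V-blocks into their pockets, then the rod across both grooves, then the large and the small ring into their recesses. Each part was lowered until the wrist force showed contact (4–8 N), then released.

**What the last pictures showed**
- **Rod:** it lies in both grooves, with its centre about 1 mm from the long block's centre.
- **Rings:** both look flat. The large ring is within about 1 mm of its recess centre, and the small one within about 1.5 mm.
- **Bystanders:** the arm never went near the vial or the feeler gauge pack, and both look unmoved. Neither purple look-alike was handled.

**Where checks were less clear**
- **V-block placing:** the V-block nearer the clipboard sits about 2.5 mm off-centre along its pocket, where the play is 3 mm. I judged it seated because it went down the same 6 mm as the other block.
- **Large ring contact:** the fingertips were within about 0.5 mm of its soak block when contact registered, so I can't say for certain that the ring touched first. Any drop was under about 0.5 mm.
- **Gripper reading:** on the rod and rings it read about 1 mm under their true diameters, but the holds were firm.

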